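Empty the locked catch tray of the drilling jig

TASK

The drilled wooden balls are locked in the catch tray of the plywood drilling jig. Take the release pin from its stand and push it down through the small hole in the jig's top to trip the hidden latch, so that the tray springs out; then carry every ball in the tray over to the open wooden bin with the scoop, never touching the balls with the fingers. Finish by pushing the tray home until it latches, with the pin standing in its stand again, the scoop set down flat on the bench and the bystanders left alone.

Things in the scene. Friction and masses are not known exactly. Their poses are not given: they have to be found in the camera images.
- hole (a point): Centre of the mouth of the access hole in the flat top of the drilling jig: a round hole of 18 mm diameter through the 12 mm plywood top, ringed with steel, top face 80 mm above the bench. Axes are the jig's: z up, the catch tray slides out towards -y, a 45 mm high fence stands on the top along its +x edge. The latch pad lies hidden under the hole, its top 25 mm below the mouth when at rest.
- jig: The drilling jig, a fixed plywood box 160 mm wide (x) by 280 mm (y from -130 to +150 mm) by 80 mm high, origin on the bench; a fence 18 mm thick rises another 45 mm along the edge at x = +62 to +80 mm. The catch tray comes out of the open end at y = -130 mm. The access hole is at x 0, y +118 mm.
- latch (a joint): Travel of the hidden spring latch, m: 0 at rest (up), grows as its pad is pressed down, stop at 0.014. The spring pushes back with about 2 N at first and 6 N at 12 mm. The tray is let go at 6 to 9 mm. The latch springs up again when released.
- tray (a joint): Travel of the catch tray, m: 0 shut and latched; when let go a spring drives it out by itself to the stop at 0.225 in about 2 s. Pushing it back takes about 2 N at first and 5 N near the end, plus some 5 to 10 N to snap past the latch. It must be pushed 2 to 5 mm past 0 (stop at -0.006) for the latch to catch; otherwise it springs out again.
- tray_foot (a point): Point on the tray: middle of the line where its floor meets its end ramp. Jig axes (z up, outwards -y). The tray is 126 mm wide inside (x). The floor rises from here at 5 degrees towards +y for 175 mm; towards -y a ramp rises at 40 degrees for 50 mm. Side walls end 48 mm, the front board 54 mm above this point. When out, only the first 170 mm of floor clear the jig. Balls roll down to the ramp.
- tray_front (a point): Centre of the outer face of the tray's front board (160 mm wide, 58 mm high, 12 mm thick, the point 42 mm above the bench); outwards is -y. Push here to shut the tray.
- pin: The release pin: a steel shaft of 9 mm diameter and 70 mm length under a square dark-wood handle 24 x 24 x 70 mm. Origin in the middle of the handle's underside (shoulder), z up along the handle, x and y square to its faces. At the start it stands upright in its stand, the shaft in the hole and the shoulder on top. 80 g.
- pin_tip (a point): The lower end of the pin's shaft, 70 mm below the shoulder.
- stand_hole0 (a point): Mouth of the hole in the pin stand, at the middle of its top, 78 mm above the bench: 15 mm diameter, 74 mm deep. The stand is a fixed wooden block, 56 x 56 mm.
- scoop: The scoop: a steel pan 82 mm long (x) and 72 mm wide (y), floor 3 mm thick, side walls 37 mm high from the back to x = +22 mm and a back wall 47 mm high at x = -40 mm, open at the front (+x). An upright wooden handle stands over the back wall: its grip is 22 mm thick (x), 38 mm wide (y), from z = 90 to 145 mm, centred at x = -36 mm. Origin at the middle of the pan's underside, z up. 250 g, most of it in the pan; stands flat by itself.
- scoop_lip (a point): Middle of the scoop's front edge at its underside (x = +41 mm in the scoop's frame).
- scoop_grip (a point): Middle of the scoop's upright grip (x = -36 mm, z = 120 mm in the scoop's frame).
- bin_in (a point): Centre of the inner floor of the open wooden bin, 5 mm above the bench: 160 x 160 mm outside, 150 x 150 mm inside, 60 mm high, loose, about 0.7 kg. Axes along its sides, z up.
- ball1_center (a point): Centre of wooden ball 1, 30 mm in diameter, 12 g. At the start inside the shut tray, hidden by the jig's top. From 5 to 7 balls are there: one or two of balls 5 to 7 may be absent.
- ball2_center (a point): Centre of wooden ball 2, 30 mm in diameter, 12 g. At the start inside the shut tray, hidden by the jig's top. From 5 to 7 balls are there: one or two of balls 5 to 7 may be absent.
- ball3_center (a point): Centre of wooden ball 3, 30 mm in diameter, 12 g. At the start inside the shut tray, hidden by the jig's top. From 5 to 7 balls are there: one or two of balls 5 to 7 may be absent.
- ball4_center (a point): Centre of wooden ball 4, 30 mm in diameter, 12 g. At the start inside the shut tray, hidden by the jig's top. From 5 to 7 balls are there: one or two of balls 5 to 7 may be absent.
- ball5_center (a point): Centre of wooden ball 5, 30 mm in diameter, 12 g. At the start inside the shut tray, hidden by the jig's top. From 5 to 7 balls are there: one or two of balls 5 to 7 may be absent.
- ball6_center (a point): Centre of wooden ball 6, 30 mm in diameter, 12 g. At the start inside the shut tray, hidden by the jig's top. From 5 to 7 balls are there: one or two of balls 5 to 7 may be absent.
- ball7_center (a point): Centre of wooden ball 7, 30 mm in diameter, 12 g. At the start inside the shut tray, hidden by the jig's top. From 5 to 7 balls are there: one or two of balls 5 to 7 may be absent.
- glue: Bystander: white glue bottle 52 mm across, 150 mm high, origin under its middle.
- driver: Bystander: screwdriver lying on the bench.
Not all that is in view belongs to the job. There is more than one size of the pin; the one meant has the size given above. What is shaped like the scoop but turquoise or yellow is not meant.

How it is judged:
On the way, in this order (a step that is already met when the one before it is completed fails the run):
1. the pin, put through the access hole, presses the hidden latch down (value of joint latch above 0.005 m and horizontal distance between pin_tip and hole below 0.012 m and z of pin_tip in the frame of hole below -0.025 m).
2. the tray has sprung out (value of joint tray above 0.19 m), for 0.1 s.
3. all balls lie in the bin (horizontal distance between each of ball1_center, ball2_center, ball3_center, ball4_center, ball5_center, ball6_center, ball7_center and bin_in below 0.089 m and z of ball1_center in the frame of bin_in between 0 and 0.055 m and z of ball2_center in the frame of bin_in between 0 and 0.055 m and z of ball3_center in the frame of bin_in between 0 and 0.055 m and z of ball4_center in the frame of bin_in between 0 and 0.055 m and z of ball5_center in the frame of bin_in between 0 and 0.055 m and z of ball6_center in the frame of bin_in between 0 and 0.055 m and z of ball7_center in the frame of bin_in between 0 and 0.055 m), for 0.2 s.
4. the tray is home and latched (value of joint tray below 0.005 m and value of joint latch below 0.004 m), for 0.3 s.
At the end, for the whole second after the job is handed in: All balls present lie in the upright bin (centre within 89 mm of its middle, under 55 mm above its floor); tray shut within 5 mm, latch up within 4 mm; pin upright in its stand (within 14 mm, 0.15 rad); scoop flat on the bench (within 6 mm, 0.1 rad), at rest (all of step 3 and all of step 4 and distance between pin and stand_hole0 below 0.014 m and angle between pin's own z axis and vertical below 0.15 rad and height (world z) of scoop below 0.006 m and angle between each of scoop, bin_in's own z axis and vertical below 0.1 rad and linear speed of scoop below 0.02 m/s); the robot touches nothing.
It fails at once if a ball is touched with the fingers (contact force between the fingers and ball1 above 0.3 N or contact force between the fingers and ball2 above 0.3 N or contact force between the fingers and ball3 above 0.3 N or contact force between the fingers and ball4 above 0.3 N or contact force between the fingers and ball5 above 0.3 N or contact force between the fingers and ball6 above 0.3 N or contact force between the fingers and ball7 above 0.3 N).
It fails at once if a bystander is moved by more than 30 mm (distance of any of glue, driver from where it was at the start of the episode above 0.03 m).
Of ball5, ball6, ball7 only 1 to 3 are there at a start; the rules pass over those that are not, and their reading is None.
At some moment in a run one of scoop, bin may be knocked a few centimetres aside while the robot is not near it.
It also fails if it takes over 210 s, if anything falls off the work surface, if the arm or the gripper's body presses on something with over 40 N, if the wrist force passes 120 N, or if a joint passes its speed limit or range.

ROBOT

A 7-joint arm with a two-finger parallel gripper is mounted at the origin on the work surface. World frame = base frame: x ahead of the robot, y to its left, z up, the work surface at z = 0. Lengths are in m, angles in rad, forces in N, time in s.
With the tool pointing down it reaches from about 0.4 to 0.925 m from the base axis. Payload 4.1 kg.
Tool frame: the origin (TCP) lies at the very end of the fingers, on their centre line; the grasp point (between the pads) lies 19 mm behind it; z points along the fingers, x is the direction in which the jaws open and shut, and the axes are right-handed (so a half turn about z gives the same grasp; the last joint's range is limited). The gripper opens to 85 mm and grips with 20 to 120 N. Pads are 22 mm wide; open, the fingers measure 114 mm over their backs; the gripper's body (76 mm by 85 mm) begins 54 mm behind the grasp point. The pads swing forward as they close: fully open they stand 13 mm farther back than shut.
Start: joints at [1.069, 0.398, 0.045, 1.537, -0.019, 1.207, -0.051], TCP at [0.255, -0.598, 0.231] pointing down, gripper open.
Joint ranges: [-2.82, 2.82], [-0.49, 2.23], [-1.37, 1.46], [0, 2.46], [-1.36, 4.5], [0.23, 2], [-2.94, 2.94]. Speed limits (rad/s): [2.57, 2.57, 3.14, 3.14, 3.14, 3.14, 3.14].

INTERFACE

Orientations are given as a rotation vector (axis times angle).
In Python, from bench import r gives the robot as it stands. Calls block until the motion is done:
- r.movep(position, orientation): joint-space move of the TCP to a pose.
- r.movel(position, orientation=None, v=0.15): straight line of the TCP; orientation=None keeps the orientation; v is the mean speed in m/s.
- r.move_joints(angles): joint-space move.
- r.move_gripper(opening, grasp_force=None): finger opening in m; grasp_force is the grip in N (None keeps the last); returns when the fingers have stopped.
- r.dwell(seconds).
- r.inverse_kinematics(position, orientation): joint angles nearest the present ones, or None.
- r.get_state(): the state.
- r.snapshot(name): name is "side" or "top" or "wrist"; returns a dict with "frame" (420x560x3 uint8, blue, green, red), "fx", "fy", "cx", "cy" (pixels), "extrinsics" (4x4, takes a point from camera to world coordinates). Camera axes: x right, y down, z forward; pixel columns grow to the right and rows downward; lengths in m; the calibration is good to about 2 mm. A picture is of the moment at which its call begins. There is no depth.
A pose or a line that the arm cannot do raises r.Unreachable and nothing moves.
- r.sign_off(): hands the job in, once; it reports no verdict.
The state is a dict: "t": time; "joint_pos": joint angles; "dq": joint speeds; "tau": joint torques, N m; "tcp_pos": TCP position; "tool_rot": TCP orientation; "ft_force": force on the tool from outside, world axes, zero at the start; "torque": the same for the moment, N m; "grip_width": finger opening in m.
Only numpy, scipy, OpenCV 4.12 (cv2) and the standard library are available. Lean on these libraries where they do the work, as an engineer would, in place of code of your own. Each camera call takes 0.05 s, during which the arm holds its last target.

## Working session

There is one attempt and no reset: what is moved stays moved. The work goes in short steps, each a Python script; the robot and the scene stay as the last script left them, time stands still between calls to the robot, and variables do not carry over. Pictures are saved under pics/ and viewed, and the job is handed in when it is done.

```bash
ls; mkdir -p pics; python3 - <<'E'
from bench import r
import cv2
s=r.get_state(); print({k:s[k] for k in('t','tcp_pos','tool_rot','grip_width','ft_force')})
for n in('side','top','wrist'):
    d=r.snapshot(n); cv2.imwrite(f'pics/{n}0.png',d['frame']); print(n,d['fx'],d['fy'],d['cx'],d['cy'],d['extrinsics'])
E
```

```text
pics
{'t': 0.0, 'tcp_pos': array([ 0.25457333, -0.59739219,  0.23026738]), 'tool_rot': array([-2.62023285,  1.73146164,  0.00268718]), 'grip_width': 0.08528960460572689, 'ft_force': array([ 0.59157165, -0.80078585, -0.20432913])}
side 398.43081201327783 398.43081201327783 279.0516263802805 206.19272666969047 [[-0.855312   -0.30290424  0.42034558  0.06298346]
 [-0.51759719  0.46333948 -0.71931195  0.72877249]
 [ 0.02311993 -0.83280583 -0.5530822   0.66751737]
 [ 0.          0.          0.          1.        ]]
top 515.704726643149 515.704726643149 278.6376266812261 217.6915196459127 [[ 0.01127561 -0.98960891  0.14334251  0.3036445 ]
 [-0.99990793 -0.01224102 -0.00585483  0.03142341]
 [ 0.00754865 -0.14326329 -0.98965582  1.5447077 ]
 [ 0.          0.          0.          1.        ]]
wrist 316.9995315972675 316.9995315972675 282.25502947438986 211.4440355135167 [[ 0.39136873 -0.87693154 -0.2789652   0.32515993]
 [-0.92023119 -0.37369284 -0.11631083 -0.56759646]
 [-0.00225066  0.3022329  -0.95323146  0.37277834]
 [ 0.          0.          0.          1.        ]]
```

View pics/top0.png

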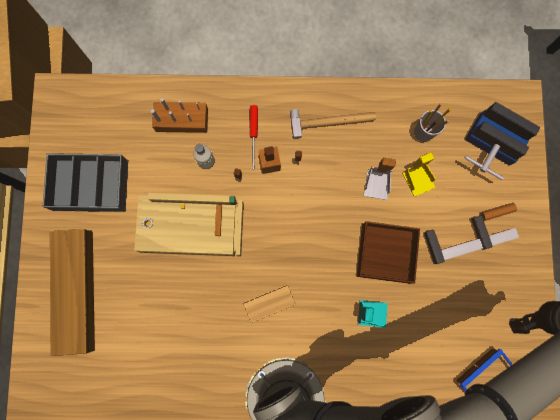

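View pics/side0.png

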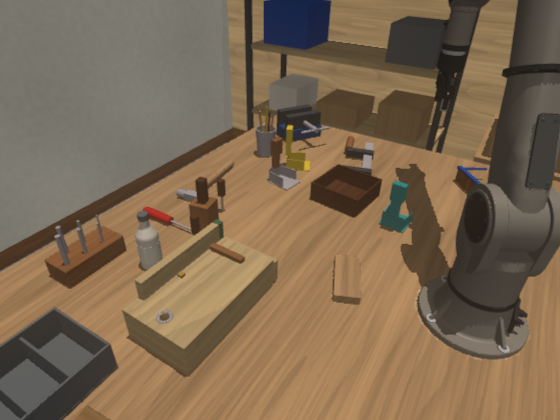

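View pics/wrist0.png

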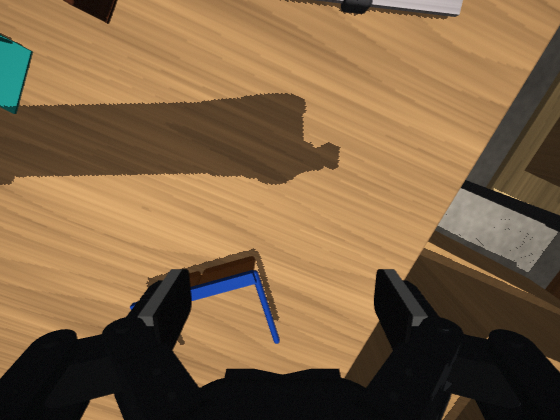

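```bash
cat > h.py <<'E'
from bench import r
import numpy as np, cv2
from scipy.spatial.transform import Rotation as R
def ray(d,u,v):
    E=np.array(d['extrinsics']); p=E[:3,:3]@np.array([(u-d['cx'])/d['fx'],(v-d['cy'])/d['fy'],1.]); return E[:3,3],p/np.linalg.norm(p)
def plane(d,u,v,z):
    o,p=ray(d,u,v); return o+p*(z-o[2])/p[2]
def proj(d,P):
    E=np.array(d['extrinsics']); q=E[:3,:3].T@(np.array(P)-E[:3,3]); return np.array([d['cx']+d['fx']*q[0]/q[2],d['cy']+d['fy']*q[1]/q[2]])
def tri(a,b):
    (o1,p1),(o2,p2)=a,b
    A=np.stack([p1,-p2],1); t=np.linalg.lstsq(A,o2-o1,rcond=None)[0]
    q1=o1+p1*t[0];q2=o2+p2*t[1]; return (q1+q2)/2,np.linalg.norm(q1-q2)
def crop(fr,x0,y0,x1,y1,k,name):
    c=cv2.resize(fr[y0:y1,x0:x1],None,fx=k,fy=k,interpolation=cv2.INTER_CUBIC); cv2.imwrite('pics/'+name,c)
def down(a): # tool down, tool x axis at angle a in world
    return (R.from_euler('z',a)*R.from_euler('x',np.pi)).as_rotvec()
E
python3 - <<'E'
from h import *
d=r.snapshot('top');f=d['frame']
crop(f,120,90,320,240,4,'t1.png'); crop(f,320,120,480,300,3.3,'t2.png')
s=r.snapshot('side')['frame']; crop(s,120,160,300,360,3,'s1.png'); crop(s,230,100,430,250,4,'s2.png')
E
```

```text
(no output)
```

View pics/t1.png

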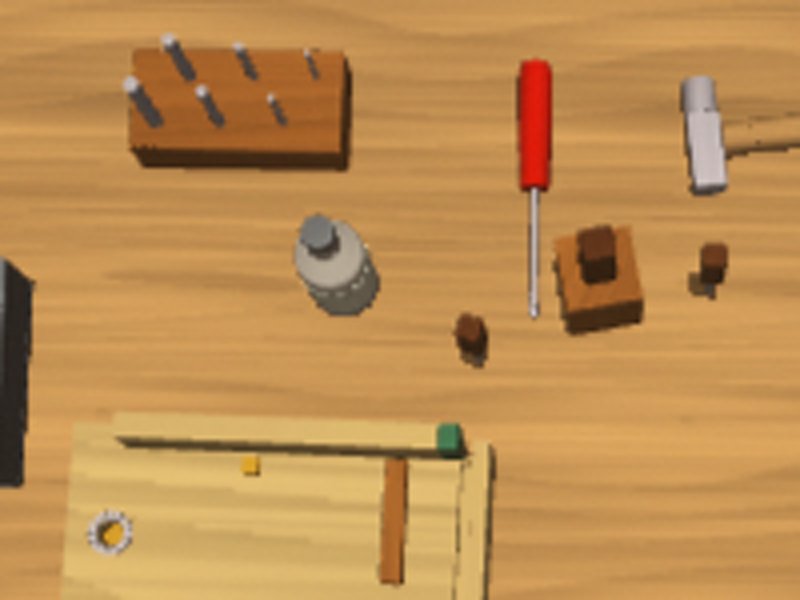

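View pics/t2.png

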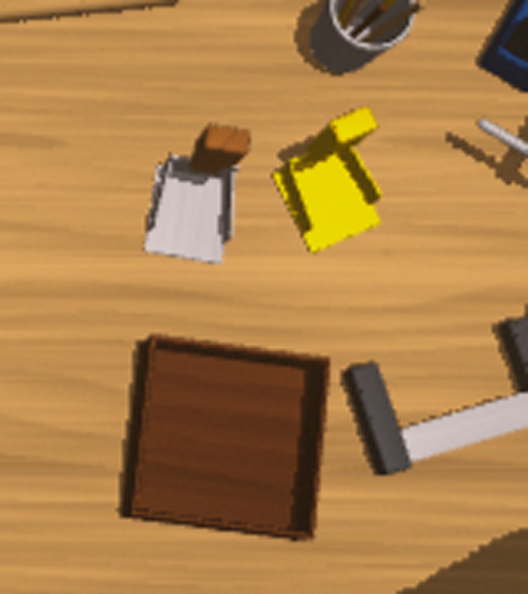

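View pics/s1.png

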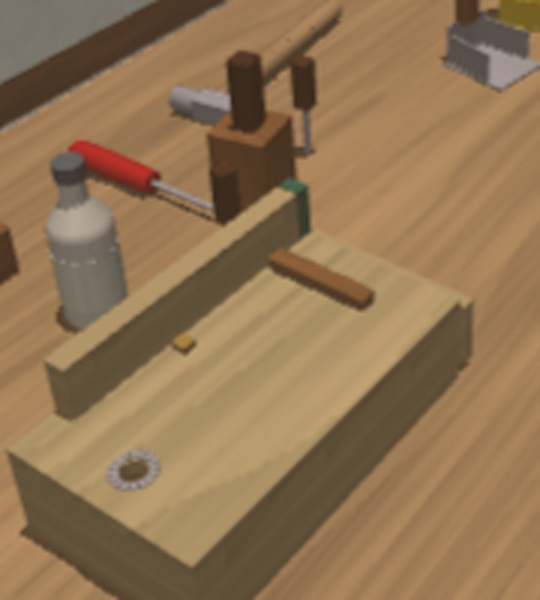

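View pics/s2.png

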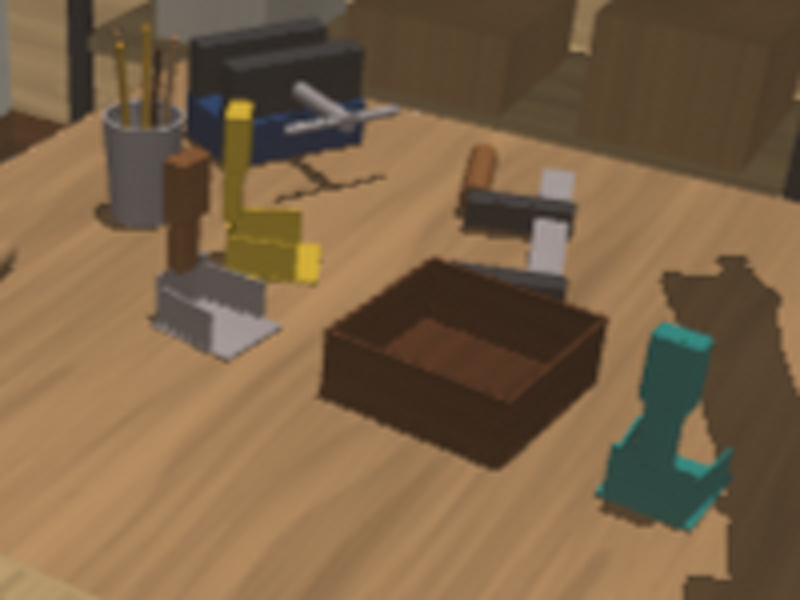

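```bash
python3 - <<'E'
from h import *
np.set_printoptions(precision=4,suppress=True)
t=r.snapshot('top');s=r.snapshot('side')
T=lambda x,y:(120+(x+.5)/4-.5,90+(y+.5)/4-.5)
T2=lambda x,y:(320+x/3.3,120+y/3.3)
S=lambda x,y:(120+(x+.5)/3-.5,160+(y+.5)/3-.5)
S2=lambda x,y:(230+x/4,100+y/4)
print('hole',plane(t,*T(110,532),.08), tri(ray(t,*T(110,532)),ray(s,*S(133,469))))
print('stand corners z78',[plane(t,*T(*p),.078)[:2] for p in((555,240),(629,227),(642,302),(570,318))])
print('pintop corners',[plane(t,*T(*p),.148)[:2] for p in((579,231),(612,226),(615,252),(583,257))])
print('pintop tri',tri(ray(t,*T(597,241)),ray(s,*S(246,59))))
print('fence end', plane(t,*T(113,413),.125),plane(t,*T(450,424),.125))
print('jig corners z80',[plane(t,*T(*p),.08)[:2] for p in((77,424),(62,600),(460,455))])
print('jig front board outer corner z=.071', plane(t,*T(492,444),.071))
print('scoop lip',[plane(t,*T2(*p),.003)[:2] for p in((144,250),(221,263))])
print('scoop grip top corners',[plane(t,*T2(*p),.145)[:2] for p in((210,124),(250,128),(243,157))])
print('griptop tri',tri(ray(t,*T2(228,140)),ray(s,*S2(188,157))))
print('bin rim',[plane(t,*T2(*p),.06)[:2] for p in((151,335),(329,358),(310,540),(122,516))])
# jig front edge z=80 etc
E
python3 - <<'E'
from h import *
d=r.snapshot('top');f=d['frame']
crop(f,130,180,260,270,6,'t3.png')
E
```

```text
hole [0.4969 0.3988 0.08  ] (array([0.4974, 0.3992, 0.0796]), np.float64(0.0010603622096441124))
stand corners z78 [array([0.7168, 0.0844]), array([0.7273, 0.0303]), array([0.6711, 0.0202]), array([0.6584, 0.0725])]
pintop corners [array([0.7038, 0.0652]), array([0.7077, 0.0422]), array([0.689 , 0.0399]), array([0.6851, 0.0621])]
pintop tri (array([0.6965, 0.0519, 0.1451]), np.float64(0.002391537942666015))
fence end [0.5749 0.3894 0.125 ] [0.57   0.1538 0.125 ]
jig corners z80 [array([0.5751, 0.4262]), array([0.4477, 0.4305]), array([0.5559, 0.15  ])]
jig front board outer corner z=.071 [0.5658 0.1277 0.071 ]
scoop lip [array([ 0.5976, -0.2356]), array([ 0.5863, -0.3065])]
scoop grip top corners [array([ 0.6797, -0.2683]), array([ 0.6767, -0.3021]), array([ 0.6514, -0.2957])]
griptop tri (array([ 0.668 , -0.2838,  0.1409]), np.float64(0.0020377210958818425))
bin rim [array([ 0.5106, -0.231 ]), array([ 0.4921, -0.3877]), array([ 0.3328, -0.3667]), array([ 0.3516, -0.2037])]
```

View pics/t3.png

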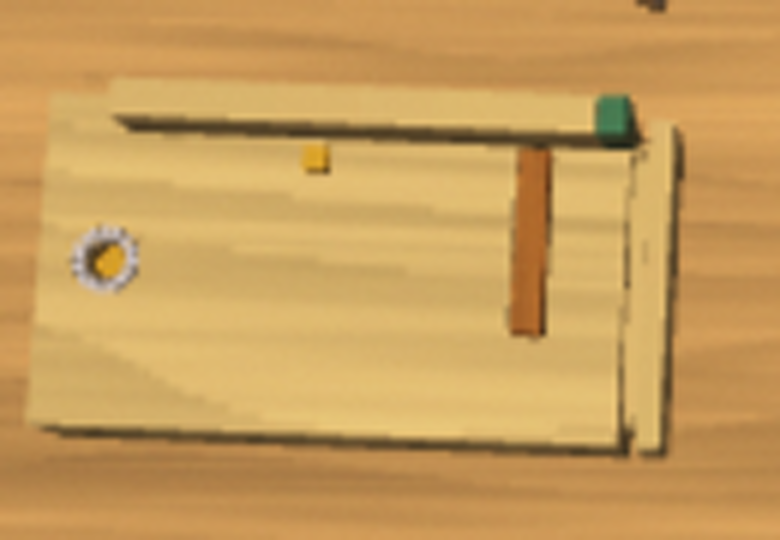

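```bash
python3 - <<'E'
from h import *
np.set_printoptions(precision=4,suppress=True)
t=r.snapshot('top')
T=lambda x,y:(130+(x+.5)/6-.5,180+(y+.5)/6-.5)
a,b=plane(t,*T(28,425),.08),plane(t,*T(628,452),.08); c=plane(t,*T(50,93),.08)
print('edge -x',a,b,'yaw',np.degrees(np.arctan2(*(-(a-b))[:2]*[1,-1]) ))
print('back corner',c); print(np.linalg.norm(a-c),np.linalg.norm(a-b))
e,f=plane(t,*T(680,122),.071),plane(t,*T(665,457),.071); print('front',e,f,(e+f)/2,np.linalg.norm(e-f))
print('hole',plane(t,*T(105,258),.08))
s=r.get_state(); print(R.from_rotvec(s['tool_rot']).as_matrix())
for a in (10.5,100.5,-169.5,-79.5):
    print(a, r.inverse_kinematics([.695,.052,.25],down(np.radians(a))))
    print(a, r.inverse_kinematics([.5,.4,.25],down(np.radians(a))))
E
```

```text
edge -x [0.4169 0.4314 0.08  ] [0.4075 0.1475 0.08  ] yaw -1.8995960112421812
back corner [0.5766 0.4291 0.08  ]
0.15973300605765106 0.2840379494806766
front [0.5679 0.1269 0.071 ] [0.4059 0.1306 0.071 ] [0.4869 0.1287 0.071 ] 0.1619984150270708
hole [0.497  0.3989 0.08  ]
[[ 0.3921 -0.9199 -0.0001]
 [-0.9199 -0.3921  0.0001]
 [-0.0001  0.     -1.    ]]
10.5 [ 0.2947  0.54   -0.6636  1.3694  0.331   1.3436 -0.19  ]
10.5 [-0.0137  0.5599 -1.0783  1.5159  0.4984  1.3651 -0.9473]
100.5 [ 0.3257  0.5523 -0.7164  1.3685  0.3606  1.3525  1.3604]
100.5 [ 0.0708  0.6596 -1.2738  1.514   0.6326  1.4362  0.5255]
-169.5 [-0.8138  0.8124  1.2621  1.404  -0.7689  1.4674 -2.5359]
-169.5 [ 0.0231  0.5958 -1.1558  1.515   0.5493  1.39    2.1567]
-79.5 [ 0.1462  0.4983 -0.4246  1.3742  0.2051  1.3124 -1.6725]
-79.5 [ 0.0442  0.621  -1.2048  1.5146  0.5831  1.4079 -2.5804]
```

```bash
python3 - <<'E'
from h import *
np.set_printoptions(precision=4,suppress=True)
o=down(np.radians(10.5))
r.movep([.695,.052,.26],o)
w=r.snapshot('wrist'); cv2.imwrite('pics/w1.png',w['frame'])
t=r.snapshot('top'); crop(t['frame'],200,100,340,230,5,'t4.png')
print(r.get_state()['t'], [proj(w,p) for p in ([.695,.052,.148],[.695,.052,.078])])
E
```

```text
3.3167 [array([283.4383, 205.6544]), array([283.2199, 186.5824])]
```

View pics/w1.png

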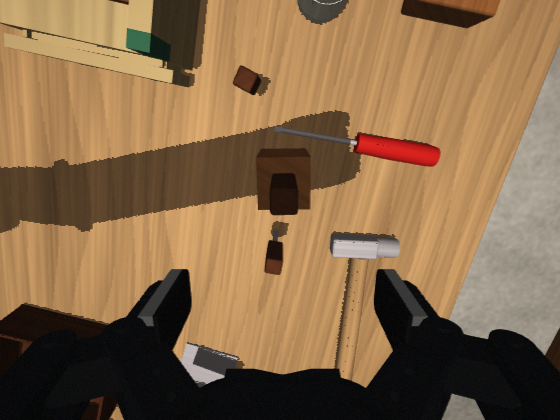

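```bash
python3 - <<'E'
from h import *
np.set_printoptions(precision=4,suppress=True)
r.movel([.695,.052,.098],v=.12)
print(r.get_state()['ft_force'])
r.move_gripper(0.0,60)
s=r.get_state();print(s['grip_width'],s['ft_force'],s['tcp_pos'])
r.movel([.695,.052,.27],v=.12)
s=r.get_state();print(s['t'],s['grip_width'],s['ft_force'],s['tcp_pos'])
for n in('top','side','wrist'):
    d=r.snapshot(n); cv2.imwrite(f'pics/{n}2.png',d['frame'])
    print(n,[proj(d,p) for p in ([.695,.052,.18],[.695,.052,.25])])
E
```

```text
[ 0.9968 -0.2295 -0.1101]
0.0233930922039907 [ 1.3094  0.116  -0.1094] [0.6952 0.052  0.0982]
6.9833 0.023057127780212138 [-0.0746  0.5889 -1.1161] [0.6945 0.0518 0.2689]
top [array([268.935 , 147.2862]), array([268.6361, 139.7717])]
side [array([200.4863, 167.5981]), array([198.049 , 142.4594])]
wrist [array([283.9172, 216.2626]), array([284.3636, 255.8393])]
```

View pics/side2.png

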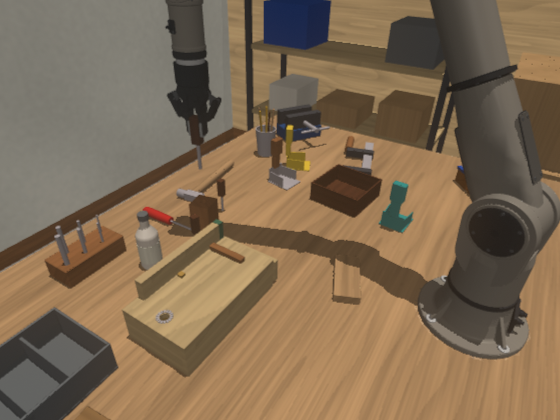

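View pics/wrist2.png

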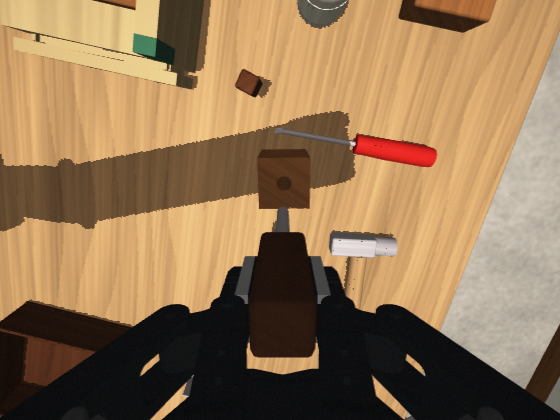

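```bash
python3 - <<'E'
from h import *
np.set_printoptions(precision=4,suppress=True)
w=r.snapshot('wrist');s=r.snapshot('side')
print('stand hole',plane(w,284,183.5,.078))
crop(w['frame'],240,140,330,270,5,'w3.png'); crop(s['frame'],170,100,230,240,5,'s3.png')
E
```

```text
stand hole [0.695  0.0551 0.078 ]
```

View pics/w3.png

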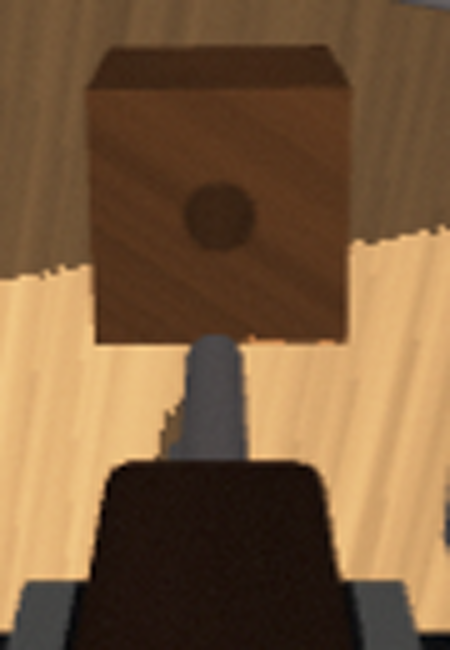

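View pics/s3.png

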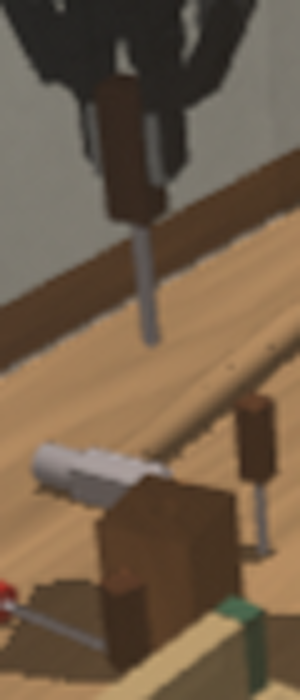

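```bash
python3 - <<'E'
from h import *
np.set_printoptions(precision=4,suppress=True)
w=r.snapshot('wrist');s=r.snapshot('side')
print(tri(ray(w,282.9,212.3),ray(s,199.8,168.2)))
# move above hole
a=down(np.radians(-1.9))
r.movel([.695,.052,.32],v=.2)
r.movep([.497,.399,.24],a)
st=r.get_state();print(st['t'],st['tcp_pos'],st['grip_width'])
w=r.snapshot('wrist');s=r.snapshot('side');t=r.snapshot('top')
crop(w['frame'],200,120,370,290,4,'w4.png'); crop(s['frame'],110,160,230,340,4,'s4.png'); crop(t['frame'],110,160,230,260,5,'t4.png')
print([proj(w,p) for p in([.497,.399,.08],[.497,.399,.15])],[proj(s,p) for p in([.497,.399,.08],[.497,.399,.15])])
E
```

```text
(array([0.6941, 0.0552, 0.18  ]), np.float64(0.0006096145157425858))
9.2417 [0.4985 0.3976 0.2398] 0.02351596181951455
[array([281.2912, 191.9122]), array([281.084 , 214.0643])] [array([164.4795, 315.902 ]), array([159.109, 289.014])]
```

View pics/w4.png

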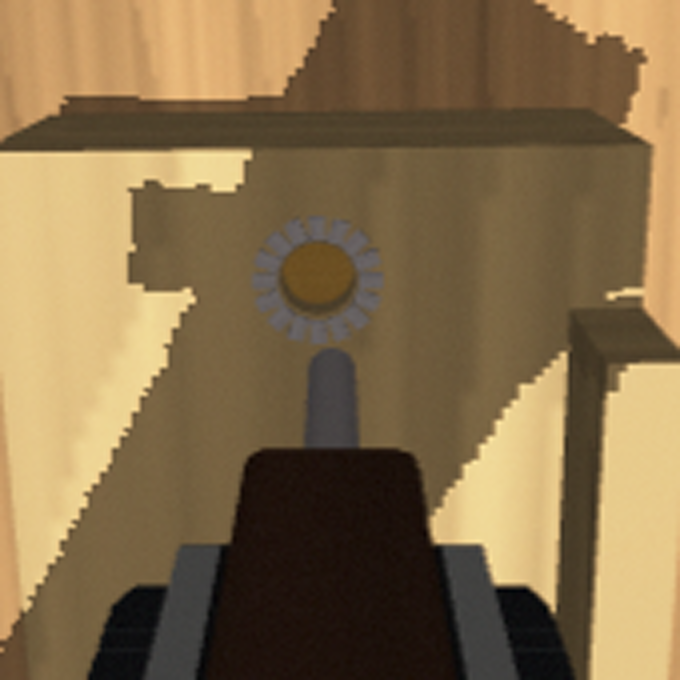

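View pics/s4.png

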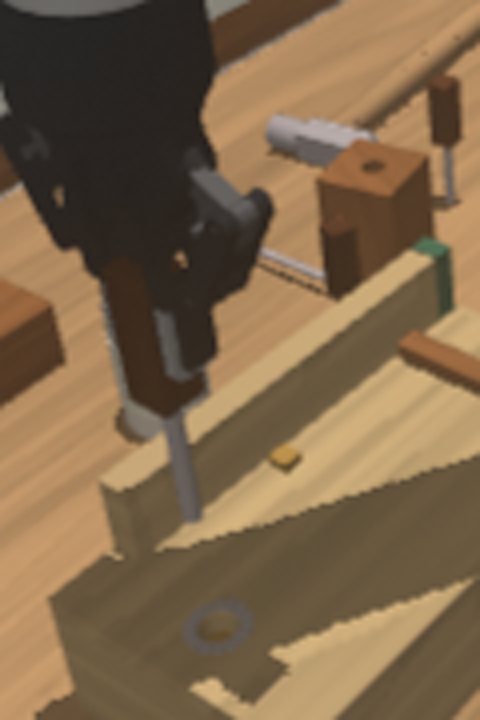

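```bash
python3 - <<'E'
from h import *
np.set_printoptions(precision=4,suppress=True)
w=r.snapshot('wrist');s=r.snapshot('side')
print(r.get_state()['tcp_pos'])
print('hole',plane(w,279.6,189.9,.08), tri(ray(w,279.6,189.9),ray(s,110+219/4,160+627/4)), 'tip',tri(ray(w,283,213),ray(s,110+192/4,160+517/4)),plane(w,283,213,.15))
E
```

```text
[0.4979 0.3983 0.2401]
hole [0.4952 0.4014 0.08  ] (array([0.495 , 0.401 , 0.0803]), np.float64(0.0010912863845490611)) tip (array([0.4983, 0.4002, 0.1498]), np.float64(0.00034100780952409814)) [0.4983 0.4001 0.15  ]
```

```bash
python3 - <<'E'
from h import *
np.set_printoptions(precision=4,suppress=True)
r.movel([.4945,.4002,.182],v=.1); r.dwell(.3)
st=r.get_state();print(st['t'],st['tcp_pos'],st['ft_force'])
w=r.snapshot('wrist');s=r.snapshot('side')
crop(w['frame'],200,120,370,290,4,'w5.png'); crop(s['frame'],110,200,230,340,4,'s5.png')
E
```

```text
10.525 [0.4948 0.4004 0.1826] [ 0.3641 -1.0084 -0.247 ]
```

View pics/w5.png

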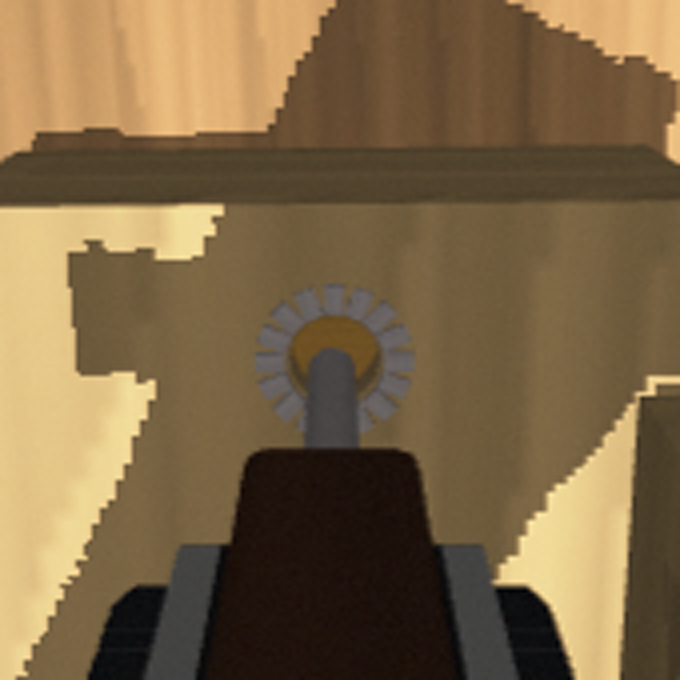

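View pics/s5.png

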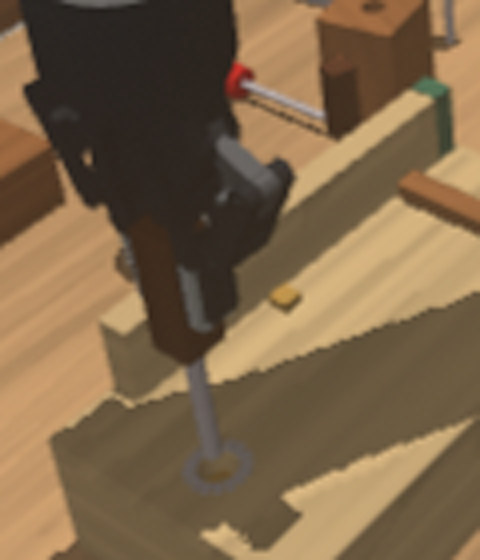

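```bash
python3 - <<'E'
from h import *
np.set_printoptions(precision=4,suppress=True)
r.movel([.495,.4002,.150],v=.06)
st=r.get_state();print(st['t'],st['tcp_pos'],st['ft_force'])
for z in(.143,.138,.133):
    r.movel([.495,.4002,z],v=.04)
    st=r.get_state();print(st['t'],st['tcp_pos'],st['ft_force'])
t=r.snapshot('top'); cv2.imwrite('pics/t6.png',t['frame'])
r.dwell(1.5)
t=r.snapshot('top'); cv2.imwrite('pics/t7.png',t['frame'])
st=r.get_state();print(st['t'],st['tcp_pos'],st['ft_force'])
E
```

```text
11.3083 [0.495  0.4004 0.1499] [ 0.6347  0.1736 -0.6107]
11.6333 [0.4951 0.4003 0.1431] [ 0.022   0.0338 -0.1429]
11.9083 [0.4947 0.3997 0.1374] [ 0.0447 -0.6711 -0.2096]
12.1833 [0.4951 0.4003 0.1334] [-0.7389 -1.4396  4.7098]
13.7833 [0.495  0.4003 0.133 ] [-0.1329  0.1958  4.9517]
```

View pics/t7.png

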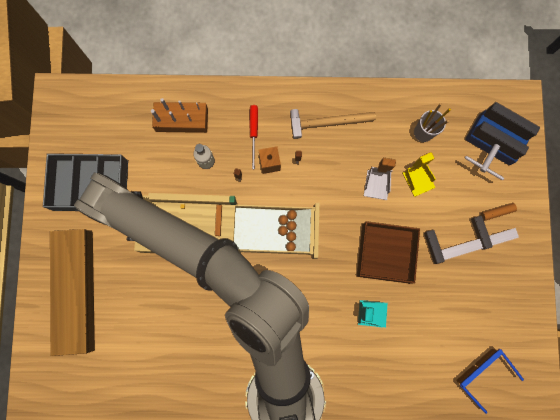

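```bash
python3 - <<'E'
from h import *
np.set_printoptions(precision=4,suppress=True)
r.movel([.495,.4002,.27],v=.2)
o=down(np.radians(10.5))
r.movep([.695,.052,.27],o)
r.movel([.695,.052,.19],v=.15); r.dwell(.2)
st=r.get_state();print(st['t'],st['tcp_pos'],st['ft_force'],st['grip_width'])
w=r.snapshot('wrist');crop(w['frame'],200,120,370,290,4,'w8.png')
t=r.snapshot('top'); crop(t['frame'],220,180,340,280,6,'t8.png')
E
```

```text
16.9917 [0.6957 0.0524 0.1915] [0.7289 0.2466 0.2091] 0.02345574420239896
```

View pics/w8.png

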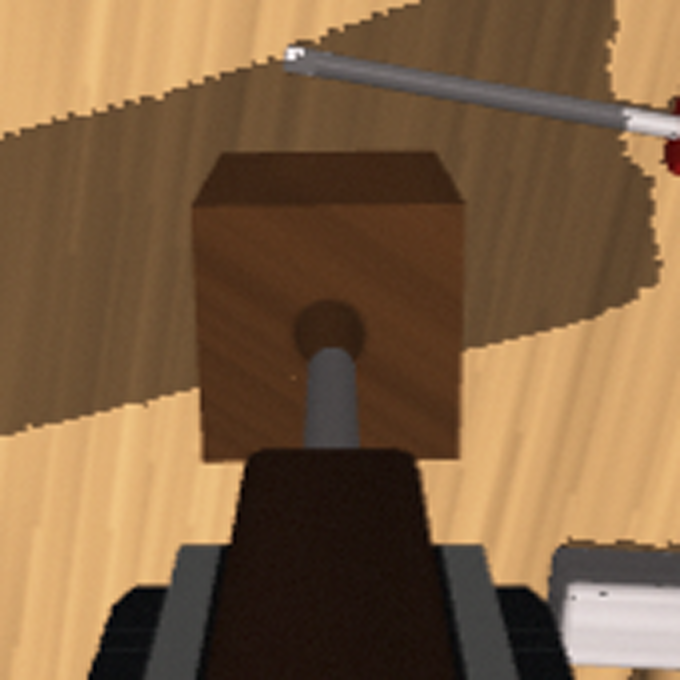

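View pics/t8.png

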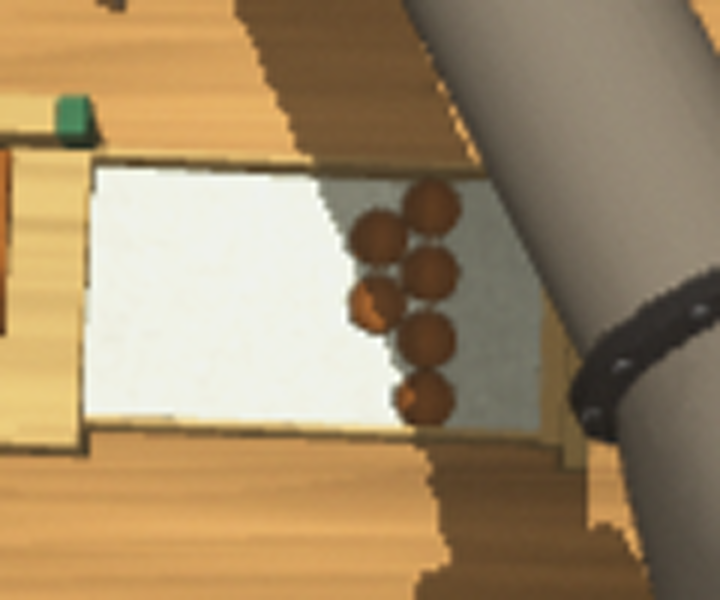

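```bash
python3 - <<'E'
from h import *
np.set_printoptions(precision=4,suppress=True)
r.movel([.6945,.0536,.165],v=.1)
r.movel([.6945,.0536,.115],v=.06)
st=r.get_state();print(st['t'],st['tcp_pos'],st['ft_force'])
r.movel([.6945,.0536,.101],v=.06)
st=r.get_state();print(st['t'],st['tcp_pos'],st['ft_force'])
r.movel([.6945,.0536,.098],v=.03)
st=r.get_state();print(st['t'],st['tcp_pos'],st['ft_force'])
r.move_gripper(.085)
r.movel([.6945,.0536,.26],v=.2)
st=r.get_state();print(st['t'],st['tcp_pos'],st['ft_force'])
w=r.snapshot('wrist');cv2.imwrite('pics/w9.png',w['frame'])
t=r.snapshot('top'); crop(t['frame'],220,100,460,280,3.3,'t9.png')
E
```

```text
18.475 [0.6949 0.0537 0.1155] [-0.235   0.2707 -0.8373]
18.8583 [0.694  0.0534 0.1002] [-0.2022 -0.6628 -0.5633]
19.1083 [0.6948 0.0537 0.0983] [-0.947   0.186   0.9259]
20.6917 [0.6937 0.0532 0.2585] [ 0.2395 -0.5401  0.359 ]
```

View pics/w9.png

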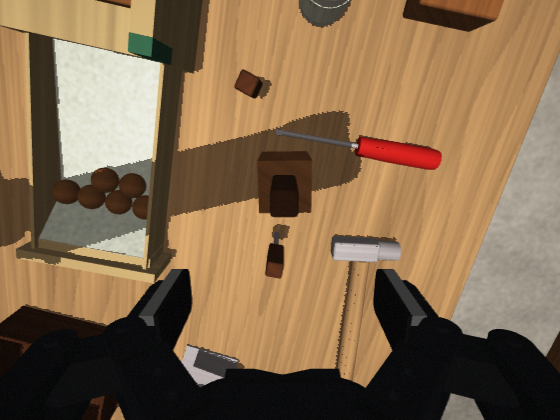

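View pics/t9.png

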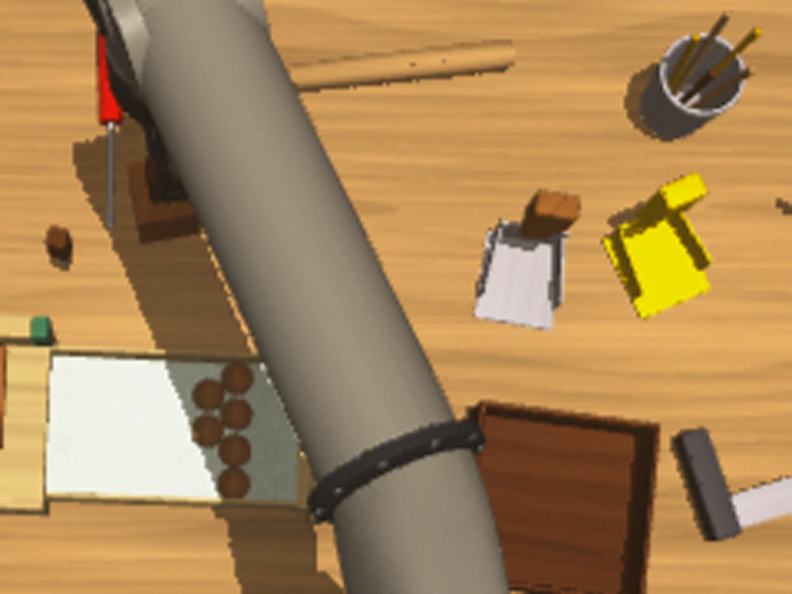

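```bash
cat >> h.py <<'E'
YJ=np.radians(-1.9); JX=np.array([np.cos(YJ),np.sin(YJ),0]); JY=np.array([-np.sin(YJ),np.cos(YJ),0])
JO=np.array([.497,.399,0])-.118*JY
def jig(x,y,z): return JO+x*JX+y*JY+np.array([0,0,z])
GR=np.array([-.036,0,.098])  # TCP in scoop frame
FL=0
def scoop_R(psi,th): return R.from_euler('z',psi)*R.from_euler('y',-th)
def tool(psi,th,ref,refpos,flip=None):
    """TCP pose with scoop-frame point ref at world refpos, yaw psi, lip-up pitch th"""
    f=FL if flip is None else flip
    Rs=scoop_R(psi,th); p=np.array(refpos)+Rs.apply(GR-np.array(ref))
    return p,(Rs*R.from_euler('z',np.pi*f)*R.from_euler('x',np.pi)).as_rotvec()
LIP=np.array([.041,0,0])
E
python3 - <<'E'
from h import *
np.set_printoptions(precision=3,suppress=True)
D=np.radians
t=r.snapshot('top')
pos=lambda q: None if q is None else np.array(q)
for f in(0,1):
    print('pick',pos(r.inverse_kinematics(*tool(D(170.9),0,[0,0,0],[.6325,-.2775,0],f))))
    for x in(-.026,.026):
      for th,y,z in((-5,-.3+.06,.03),(-5,-.32,.02),(20,-.33,.02),(40,-.34,.03),(20,-.34,.12)):
        print('tray',x,th,pos(r.inverse_kinematics(*tool(D(-91.9),D(th),LIP,jig(x,y,z),f))))
    for psi in(-91.9,-60,-120,180,-150):
        for th in(20,-30,-45): print('dump',psi,th,pos(r.inverse_kinematics(*tool(D(psi),D(th),LIP,[.42,-.297,.06],f))))
print(t['frame'].shape)
E
```

```text
pick [ 1.011  0.944 -1.192  1.437  0.881  1.35   2.761]
tray -0.026 -5 [ 0.216  0.211 -0.538  2.057  0.033  0.874 -1.935]
tray -0.026 -5 [ 0.365  0.205 -0.511  2.088  0.018  0.86  -1.753]
tray -0.026 20 [-0.068  0.352 -0.443  2.055  0.53   1.024 -2.443]
tray -0.026 40 [-0.285  0.57  -0.419  1.98   0.753  1.291 -2.769]
tray -0.026 20 [ 0.037  0.209 -0.522  1.973  0.436  1.203 -2.292]
tray 0.026 -5 [ 0.184  0.297 -0.494  1.946  0.072  0.906 -1.937]
tray 0.026 -5 [ 0.323  0.293 -0.475  1.975  0.059  0.891 -1.774]
tray 0.026 20 [-0.089  0.418 -0.382  1.945  0.537  1.049 -2.387]
tray 0.026 40 [-0.3    0.615 -0.345  1.873  0.759  1.299 -2.684]
tray 0.026 20 [-0.001  0.29  -0.455  1.867  0.463  1.223 -2.261]
dump -91.9 20 [ 0.45   0.182 -0.408  2.157  0.553  0.892 -1.924]
dump -91.9 -30 [ 1.106  0.443 -0.461  1.725 -0.234  1.338 -0.859]
dump -91.9 -45 [ 1.174  0.625 -0.447  1.566 -0.318  1.544 -0.775]
dump -60 20 [ 0.775 -0.017 -0.567  2.368  0.452  0.598 -1.192]
dump -60 -30 [ 1.033  0.531 -0.54   1.611 -0.002  1.521 -0.552]
dump -60 -45 [ 1.003  0.74  -0.496  1.377 -0.05   1.789 -0.537]
d
[... 1569 characters left out ...]
  0.766 -1.176  1.601  0.315  1.601  2.252]
dump -60 -45 [ 1.328  0.988 -1.172  1.366  0.292  1.864  2.221]
dump -120 20 [ 0.768  0.441 -0.811  1.913  0.66   1.208  0.691]
dump -120 -30 [ 1.536  0.438 -0.909  1.863 -0.201  1.083  1.811]
dump -120 -45 [ 1.677  0.617 -0.945  1.799 -0.288  1.187  1.962]
dump 180 20 [ 0.771  0.667 -0.607  1.494  0.434  1.455  0.074]
dump 180 -30 [ 1.143  0.069 -0.429  2.191 -0.602  0.564  1.183]
dump 180 -45 [ 0.467  0.035  0.48   2.384 -1.313  0.65   2.017]
dump -150 20 [ 0.73   0.579 -0.698  1.675  0.562  1.366  0.369]
dump -150 -30 [ 1.482  0.24  -0.748  2.038 -0.468  0.826  1.588]
dump -150 -45 [ 1.456  0.282 -0.479  2.097 -0.848  0.949  2.087]
(420, 560, 3)
```

```bash
sed -i 's/^FL=0/FL=1/' h.py; python3 - <<'E'
from h import *
np.set_printoptions(precision=4,suppress=True)
D=np.radians
p,o=tool(D(170.9),0,[0,0,0],[.6325,-.2775,0])
r.movep(p+[0,0,.16],o); r.dwell(.3)
print(r.get_state()['tcp_pos'],p)
w=r.snapshot('wrist');cv2.imwrite('pics/w10.png',w['frame'])
print(proj(w,[.668,-.283,.145]), proj(w,[.592,-.271,.003]))
t=r.snapshot('top'); cv2.imwrite('pics/t10f.png',t['frame']); crop(t['frame'],220,180,340,280,6,'t10.png')
E
```

```text
[ 0.6685 -0.282   0.2581] [ 0.668  -0.2832  0.098 ]
[282.7779 208.3213] [222.0185 175.7201]
```

View pics/w10.png

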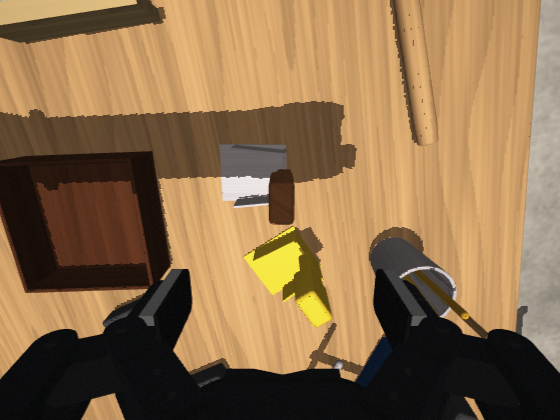

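View pics/t10.png

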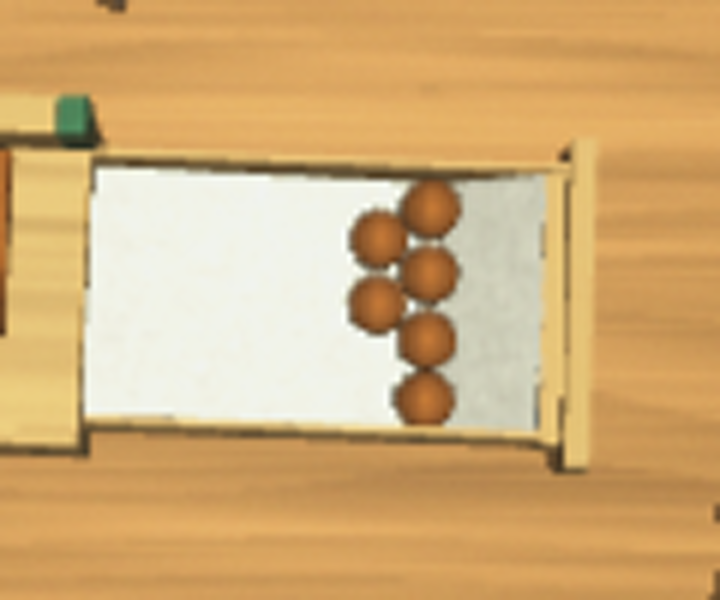

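```bash
python3 - <<'E'
from h import *
np.set_printoptions(precision=4,suppress=True)
t=r.snapshot('top')
T=lambda x,y:(220+(x+.5)/6-.5,180+(y+.5)/6-.5)
J=lambda p:np.array([(p-JO)@JX,(p-JO)@JY,p[2]])
for b in((431,209),(429,273),(427,339),(424,399)): print('row1',J(plane(t,*T(*b),.0325)))
for b in((378,239),(376,303)): print('row2',J(plane(t,*T(*b),.035)))
print('front outer top',[J(plane(t,*T(*b),.071)) for b in((596,142),(587,468))])
print('walls inner top',[J(plane(t,*T(*b),.065)) for b in((300,167),(300,427))],'jig end',J(plane(t,*T(94,155),.08)),J(plane(t,*T(80,455),.08)))
print('ramp top inner',[J(plane(t,*T(*b),.049)) for b in((546,200),(538,400))])
E
```

```text
row1 [ 0.0497 -0.2949  0.0325]
row1 [ 0.0178 -0.2952  0.0325]
row1 [-0.015  -0.2956  0.0325]
row1 [-0.0446 -0.2953  0.0325]
row2 [ 0.0332 -0.2693  0.035 ]
row2 [ 0.0014 -0.2697  0.035 ]
front outer top [array([ 0.0802, -0.3723,  0.071 ]), array([-0.0774, -0.3732,  0.071 ])]
walls inner top [array([ 0.0624, -0.2298,  0.065 ]), array([-0.0636, -0.2357,  0.065 ])] jig end [ 0.0612 -0.1311  0.08  ] [-0.0827 -0.1326  0.08  ]
ramp top inner [array([ 0.0542, -0.3505,  0.049 ]), array([-0.044 , -0.3501,  0.049 ])]
```

```bash
python3 - <<'E'
from h import *
np.set_printoptions(precision=4,suppress=True)
D=np.radians
p,o=tool(D(170.9),0,[0,0,0],[.6325,-.2775,0])
r.movel(p,o,v=.15); r.move_gripper(0,90)
s=r.get_state();print(s['t'],s['grip_width'],s['ft_force'],s['tcp_pos'])
r.movel(p+[0,0,.17],v=.15)
s=r.get_state();print(s['t'],s['grip_width'],s['ft_force'])
# above tray
p,o=tool(D(-91.9),D(-5),LIP,jig(-.024,-.235,.10))
r.movep(p,o); r.dwell(.3)
s=r.get_state();print(s['t'],s['tcp_pos']-p,s['ft_force'])
for n in('top','side','wrist'):
    d=r.snapshot(n); cv2.imwrite(f'pics/{n}11.png',d['frame']); 
    Rs=scoop_R(D(-91.9),D(-5)); L=jig(-.024,-.235,.10)
    print(n,[proj(d,L+Rs.apply(np.array(q)-LIP)) for q in([.041,-.036,0],[.041,.036,0],[-.041,.036,.047],[-.041,-.036,.047])])
E
```

```text
24.3833 0.021225145014305814 [-0.5635  0.5203  2.5577] [ 0.6682 -0.2833  0.0984]
25.6667 0.021247077016350136 [-0.5042 -0.9146 -3.6388]
27.6167 [ 0.0004 -0.0002  0.0001] [ 0.6648  0.1949 -2.961 ]
top [array([269.268 , 248.4633]), array([270.4661, 223.0575]), array([241.8319, 219.138 ]), array([240.3755, 245.4901])]
side [array([291.2375, 226.0077]), array([266.5137, 216.1276]), array([247.2124, 212.7377]), array([273.6275, 223.4523])]
wrist [array([181.6532, 168.6149]), array([190.0591, 254.6782]), array([290.0242, 283.948 ]), array([290.7499, 181.5671])]
```

View pics/side11.png

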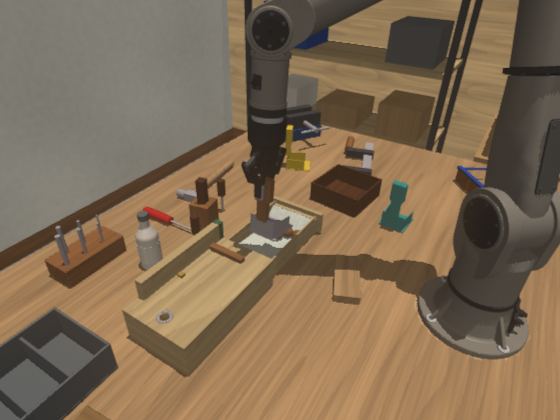

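View pics/wrist11.png

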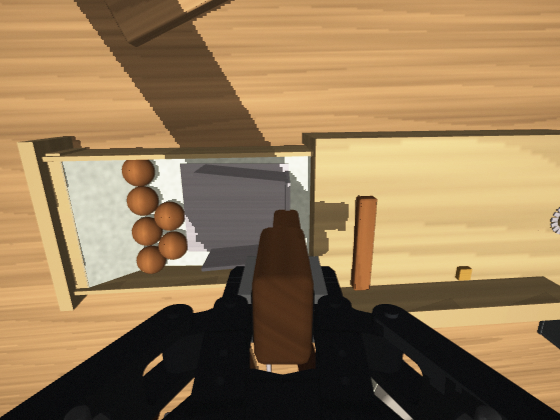

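View pics/top11.png

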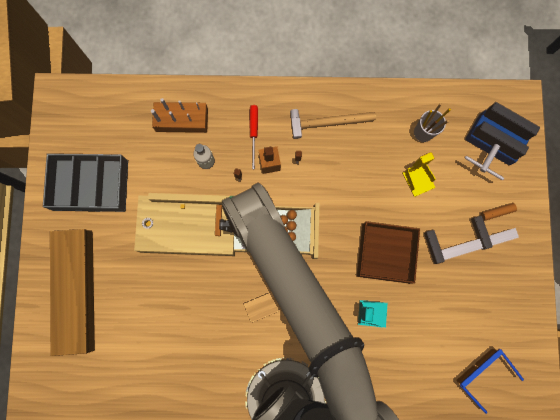

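```bash
cat >> h.py <<'E'
D=np.radians
PSI=D(-91.9)
FY=-.300
def floorz(y): return .017+(y-FY)*np.tan(D(5))
def go(x,y,z,th,v=.1,psi=PSI):
    p,o=tool(psi,D(th),LIP,jig(x,y,z)); r.movel(p,o,v=v); return r.get_state()
def lower(x,y,th=-5,start=.003,thr=1.5,maxd=-.004):
    f0=r.get_state()['ft_force'][2]
    go(x,y,floorz(y)+start,th,v=.06); r.dwell(.25)
    dz=start
    while dz>maxd:
        f=np.mean([ (r.dwell(.03),r.get_state()['ft_force'][2])[1] for _ in range(4)])
        print('dz',round(dz,4),'Fz',round(f,2),'f0',round(f0,2))
        if f-f0>thr: break
        dz-=.001; go(x,y,floorz(y)+dz,th,v=.03)
    return dz
E
python3 - <<'E'
from h import *
np.set_printoptions(precision=4,suppress=True)
dz=lower(-.024,-.235)
s=r.get_state(); print(s['t'],s['ft_force'])
w=r.snapshot('wrist');cv2.imwrite('pics/w12.png',w['frame'])
E
```

```text
dz 0.003 Fz 41.64 f0 -2.8
29.5417 [21.9868  0.8656 41.9531]
```

View pics/w12.png

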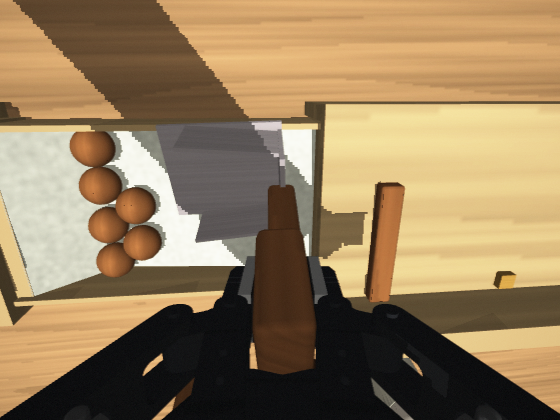

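```bash
python3 - <<'E'
from h import *
np.set_printoptions(precision=4,suppress=True)
go(-.024,-.235,.10,-5,v=.08); r.dwell(.3)
s=r.get_state(); print(s['t'],s['ft_force'],s['grip_width'])
for n in('wrist','side'):
    d=r.snapshot(n);cv2.imwrite(f'pics/{n}13.png',d['frame'])
    if n=='side': crop(d['frame'],200,130,340,270,5,'s13.png')
t=r.snapshot('top'); crop(t['frame'],190,170,340,280,5,'t13.png')
E
```

```text
30.9667 [ 0.4641  0.5508 -3.1152] 0.021245169843003276
```

View pics/wrist13.png

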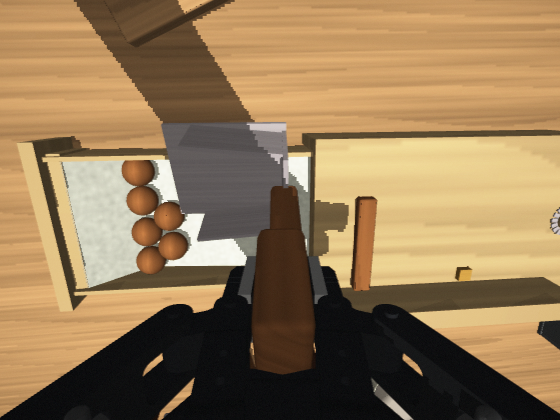

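View pics/s13.png

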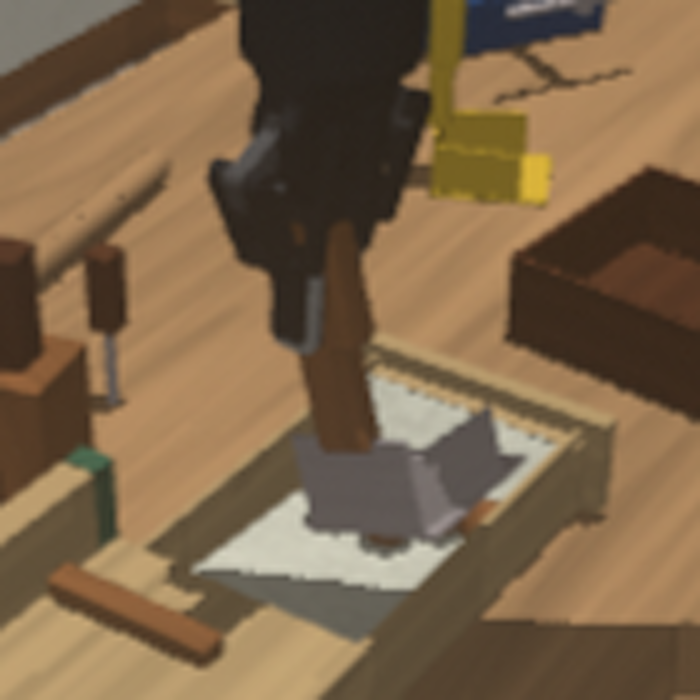

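View pics/t13.png

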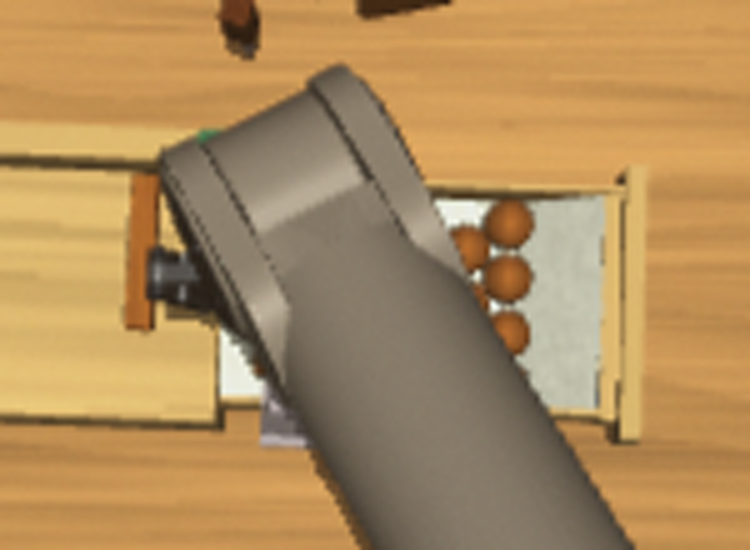

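```bash
python3 - <<'E'
from h import *
from scipy.optimize import least_squares
np.set_printoptions(precision=4,suppress=True)
w=r.snapshot('wrist')
s=r.get_state(); print(s['tcp_pos'])
p,o=tool(PSI,D(-5),LIP,jig(-.024,-.235,.10))
Rs=scoop_R(PSI,D(-5)); org=jig(-.024,-.235,.10)-Rs.apply(LIP)
G=np.array([-.036,0,.117])
obs=np.array([[163,125],[198,240.]])
def pr(q):
    P=[org+Rs.apply(G+R.from_euler('x',q[0]).apply(np.array(c)-G)+[0,q[1],q[2]]) for c in([.041,-.036,0],[.041,.036,0])]
    return np.array([proj(w,x) for x in P])
print(pr([0,0,0]))
f=lambda q:(pr(q)-obs).ravel()
k=least_squares(f,[0,0,0]); print(np.degrees(k.x[0]),k.x,f(k.x))
E
```

```text
[0.4636 0.1152 0.2043]
[[181.5287 168.8833]
 [189.902  254.94  ]]
-6.169106149780136 [-0.1077 -0.0149  0.0169] [  4.9737   9.1215 -16.2801 -10.3537]
```

```bash
python3 - <<'E'
from h import *
np.set_printoptions(precision=4,suppress=True)
go(-.024,-.235,.16,0,v=.15)
L=np.array([.62,-.17,0])
f=lambda z,v: r.movel(*tool(D(-90),0,LIP,L+[0,0,z]),v=v)
f(.16,.25); f(.04,.15); r.dwell(.2)
f0=r.get_state()['ft_force'][2]
for z in np.arange(.036,0,-.003):
    f(z,.05); r.dwell(.05); s=r.get_state()
    if s['ft_force'][2]-f0>2: break
print(z,s['ft_force'],f0,s['t'])
d=r.snapshot('side'); crop(d['frame'],200,80,340,220,5,'s14.png')
E
```

```text
0.002999999999999968 [-0.1286 -1.8975 -2.7645] -3.032179925949451 37.65
```

View pics/s14.png

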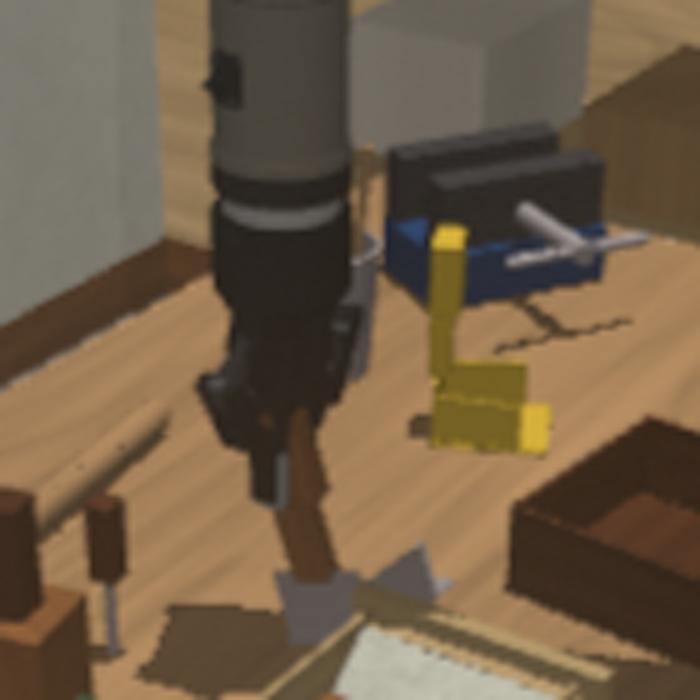

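```bash
python3 - <<'E'
from h import *
np.set_printoptions(precision=4,suppress=True)
L=np.array([.62,-.17,0])
f=lambda z,v: r.movel(*tool(D(-90),0,LIP,L+[0,0,z]),v=v)
f0=-3.0
for z in np.arange(.001,-.02,-.002):
    f(z,.05); r.dwell(.1); s=r.get_state()
    if s['ft_force'][2]-f0>2: break
print(z,s['ft_force'],f0,s['t'])
r.move_gripper(.085)
s=r.get_state(); print(s['t'],s['ft_force'])
p=s['tcp_pos']; r.movel(p+[0,0,.16],v=.2)
d=r.snapshot('wrist'); cv2.imwrite('pics/w15.png',d['frame'])
d=r.snapshot('side'); crop(d['frame'],200,80,340,220,5,'s15.png')
d=r.snapshot('top'); crop(d['frame'],270,130,380,220,6,'t15.png')
E
```

```text
-0.001 [-2.0716 -1.1381  6.6355] -3.0 38.4
39.0417 [ 0.0534 -0.1389  0.2043]
```

View pics/w15.png

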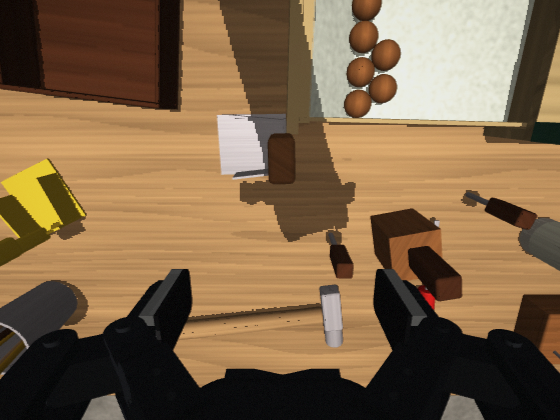

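View pics/s15.png

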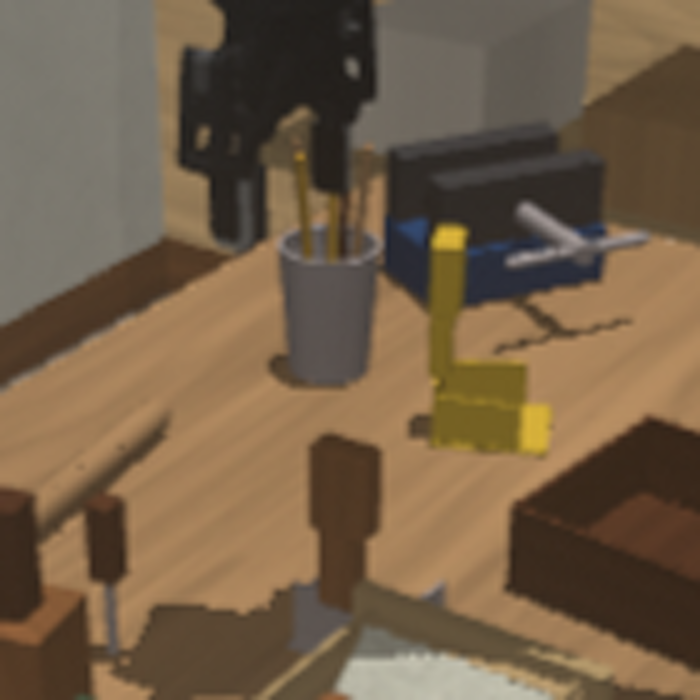

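View pics/t15.png

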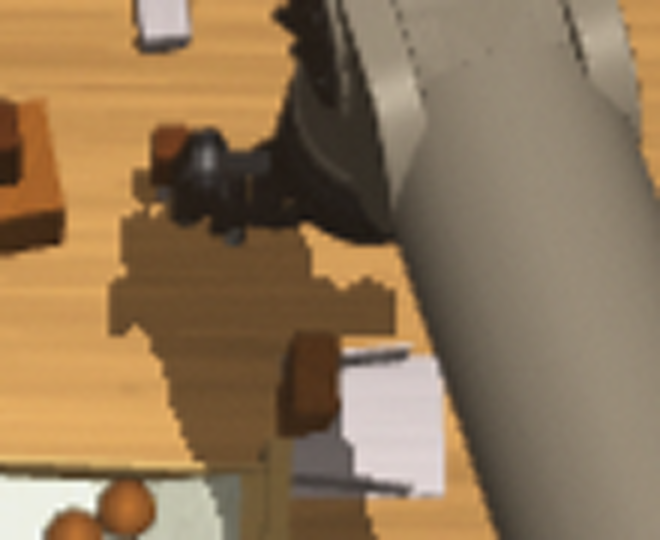

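```bash
python3 - <<'E'
from h import *
np.set_printoptions(precision=4,suppress=True)
t=r.snapshot('top');w=r.snapshot('wrist')
T=lambda x,y:(270+(x+.5)/6-.5,130+(y+.5)/6-.5)
a,b=plane(t,*T(443,357),.003),plane(t,*T(443,496),.003); print('top',a,b,(a+b)/2,np.linalg.norm(a-b))
a,b=plane(w,222,174.5,.003),plane(w,218.5,114.5,.003); print('wrist',a,b,(a+b)/2,np.linalg.norm(a-b))
# grip top center
print('grip top (top view)',plane(t,*T(318,382),.145), plane(w,282,164,.145))
crop(w['frame'],200,90,320,200,5,'w16.png')
E
```

```text
top [ 0.6175 -0.1742  0.003 ] [ 0.546  -0.1737  0.003 ] [ 0.5818 -0.1739  0.003 ] 0.07147408162025719
wrist [ 0.617 -0.169  0.003] [ 0.5447 -0.169   0.003 ] [ 0.5809 -0.169   0.003 ] 0.07231520431928963
grip top (top view) [ 0.5761 -0.0975  0.145 ] [ 0.5815 -0.0934  0.145 ]
```

View pics/w16.png

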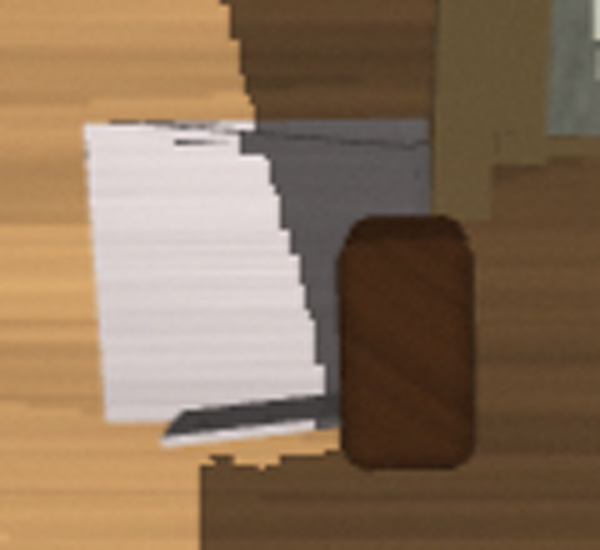

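```bash
python3 - <<'E'
from h import *
np.set_printoptions(precision=4,suppress=True)
p,o=tool(D(-90),0,GR,[.5813,-.0945,.098])
r.movel(p+[0,0,.12],o,v=.2); r.movel(p,o,v=.15); r.move_gripper(0,120); r.dwell(.2)
s=r.get_state();print(s['t'],s['grip_width'],s['ft_force'],s['tcp_pos'])
r.movel(p+[0,0,.12],v=.15)
p,o=tool(PSI,D(-5),LIP,jig(-.018,-.235,.085))
p2,_=tool(PSI,D(-5),LIP,jig(-.018,-.235,.12)); r.movel(p2,o,v=.2)
r.movel(p,o,v=.1); r.dwell(.3)
s=r.get_state();print(s['t'],s['tcp_pos']-p,s['ft_force'])
w=r.snapshot('wrist'); cv2.imwrite('pics/w17.png',w['frame']); crop(w['frame'],20,110,330,310,2.5,'w17c.png')
Rs=scoop_R(PSI,D(-5)); L=jig(-.018,-.235,.085)
print([proj(w,L+Rs.apply(np.array(q)-LIP)) for q in([.041,-.036,0],[.041,.036,0])])
print('wall',[proj(w,jig(x,y,.065)) for x in(-.063,.063) for y in(-.25,-.15)])
E
```

```text
42.4167 0.020997978211629874 [ 1.0012 -0.1233  2.71  ] [ 0.5817 -0.0945  0.0984]
45.5 [0.0004 0.0001 0.0005] [ 0.2245  0.2474 -2.7919]
[array([181.558 , 168.0855]), array([189.959 , 254.0551])]
wall [array([166.8462, 153.1042]), array([289.4055, 151.666 ]), array([181.8891, 289.5042]), array([288.6156, 284.5084])]
```

View pics/w17c.png

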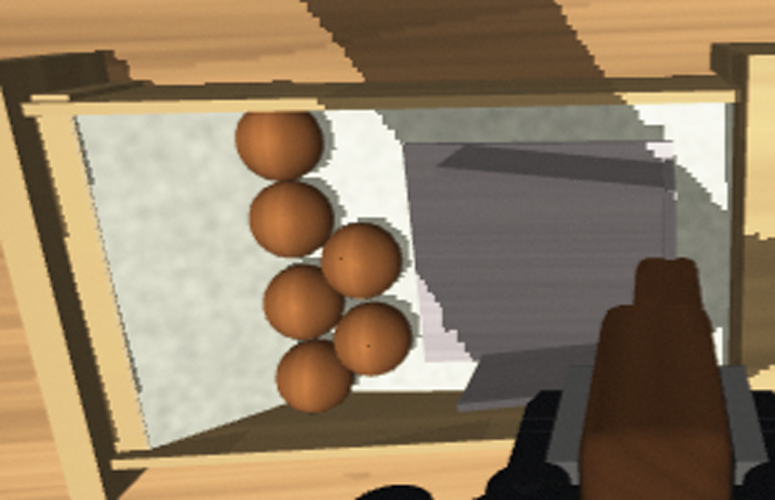

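```bash
python3 - <<'E'
from h import *
np.set_printoptions(precision=4,suppress=True)
go(-.021,-.235,.085,-5)
s=go(-.021,-.235,.045,-5,v=.06); r.dwell(.2); s=r.get_state(); print(s['ft_force'])
if s['ft_force'][2]<2: 
    dz=lower(-.021,-.235,start=.006)
    print(dz)
s=r.get_state(); print(s['t'],s['ft_force'])
w=r.snapshot('wrist'); crop(w['frame'],20,90,330,310,2.5,'w18c.png')
E
```

```text
[-0.0247 -0.4301 -2.8601]
dz 0.006 Fz -2.72 f0 -2.86
dz 0.005 Fz -2.92 f0 -2.86
dz 0.004 Fz -2.71 f0 -2.86
dz 0.003 Fz -3.19 f0 -2.86
dz 0.002 Fz -2.96 f0 -2.86
dz 0.001 Fz -3.0 f0 -2.86
dz 0.0 Fz -2.36 f0 -2.86
dz -0.001 Fz -2.87 f0 -2.86
dz -0.002 Fz -2.49 f0 -2.86
dz -0.003 Fz -2.52 f0 -2.86
-0.004
51.325 [ 0.768  -0.0613 -3.288 ]
```

View pics/w18c.png

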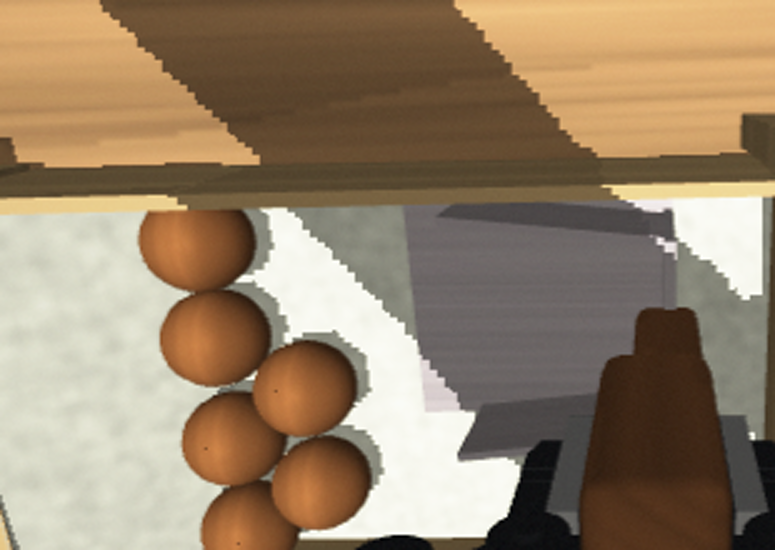

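```bash
python3 - <<'E'
from h import *
np.set_printoptions(precision=4,suppress=True)
x,y=-.021,-.235
for dz in np.arange(-.005,-.016,-.0015):
    go(x,y,floorz(y)+dz,-5,v=.03); r.dwell(.12); f=r.get_state()['ft_force']; print(round(dz,4),f)
    if f[2]>-1.3: break
print(r.get_state()['t'])
E
```

```text
-0.005 [ 0.3146  0.3263 -1.3213]
-0.0065 [-3.7663 -1.1725 11.8816]
52.1083
```

```bash
python3 - <<'E'
from h import *
np.set_printoptions(precision=4,suppress=True)
x,y=-.021,-.235
go(x,y,floorz(y)-.0045,-5,v=.03); r.dwell(.2); print(r.get_state()['ft_force'])
w=r.snapshot('wrist'); crop(w['frame'],20,90,330,310,2.5,'w19c.png')
d=r.snapshot('side'); crop(d['frame'],200,150,340,270,5,'s19.png')
Rs=scoop_R(PSI,D(-5)); L=jig(x,y,floorz(y)-.0045)
print([proj(w,L+Rs.apply(np.array(q)-LIP)) for q in([.041,-.036,0],[.041,.036,0])])
E
```

```text
[ 0.3928 -0.0439 -3.2694]
[array([181.9726, 169.1945]), array([190.3277, 255.2748])]
```

View pics/w19c.png

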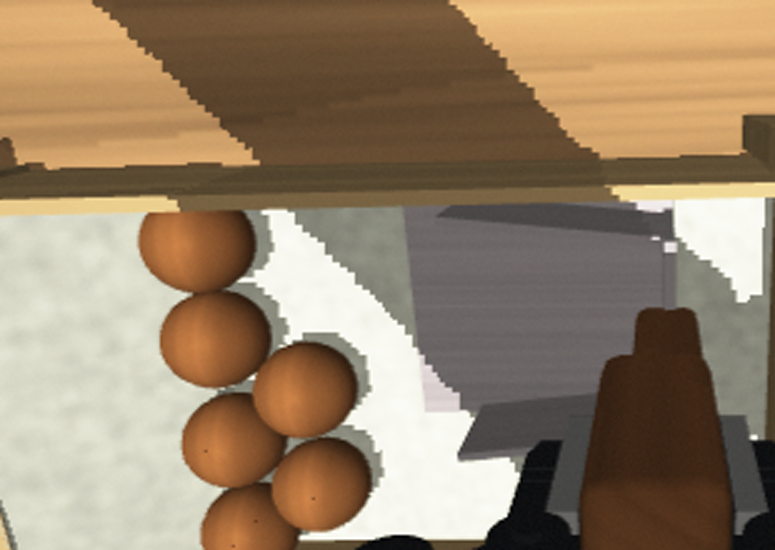

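View pics/s19.png

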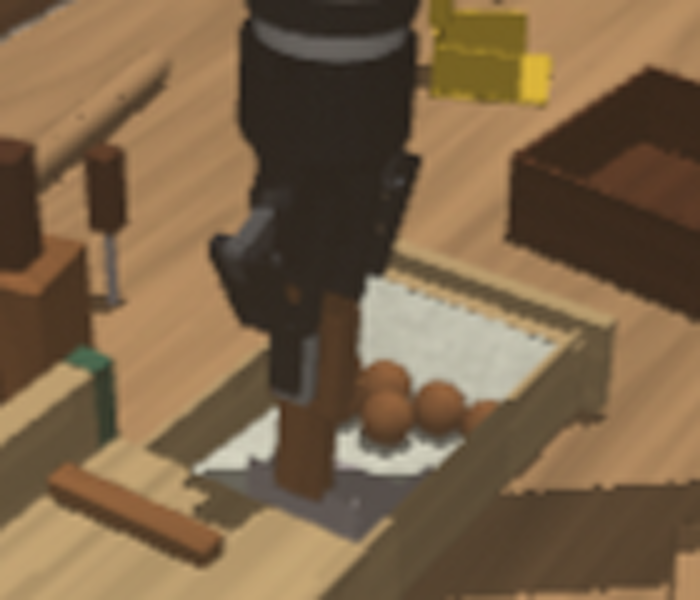

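```bash
python3 - <<'E'
from h import *
np.set_printoptions(precision=4,suppress=True)
x=-.021
for y in(-.26,-.28,-.292):
    s=go(x,y,floorz(y)-.005,-5,v=.04); print(y,s['ft_force'])
w=r.snapshot('wrist'); crop(w['frame'],20,90,330,310,2.5,'w20c.png'); print(s['t'])
E
```

```text
-0.26 [ 0.4391 -0.6555 -0.3286]
-0.28 [1.1365 0.5143 1.5196]
-0.292 [1.6051 0.9172 3.1816]
54.5333
```

View pics/w20c.png

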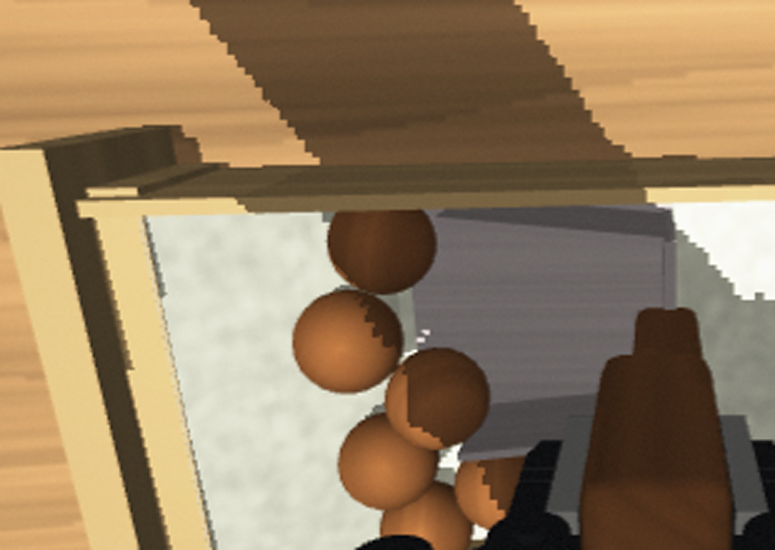

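```bash
cat >> h.py <<'E'
YF,ZF=-.2975,.0125
def ramp(x,seq=((0,-5),(12,0),(24,6),(36,12),(44,16)),v=.05,clr=.0015):
    for s_,th in seq:
        s=s_/1000; y=YF-s*np.cos(D(40))+clr*np.sin(D(40)); z=ZF+s*np.sin(D(40))+clr*np.cos(D(40))
        st=go(x,y,z,th,v=v); print('ramp',s_,st['ft_force'])
    go(x,y+.01,z+.02,20,v=.06)
    go(x,y+.01,.13,22,v=.1); r.dwell(.3)
E
python3 - <<'E'
from h import *
np.set_printoptions(precision=4,suppress=True)
ramp(-.021)
s=r.get_state(); print(s['t'],s['ft_force'])
w=r.snapshot('wrist'); cv2.imwrite('pics/w21.png',w['frame']);
t=r.snapshot('top'); crop(t['frame'],190,170,340,280,5,'t21.png')
E
```

```text
ramp 0 [-0.085  -0.5892 -3.6173]
ramp 12 [-0.0284 -0.0467 -3.6786]
ramp 24 [ 0.5998 -0.5736 -3.2243]
ramp 36 [-0.6965 -0.0642 -3.2436]
ramp 44 [-0.0354 -0.4979 -2.7416]
57.425 [ 0.3908 -0.1387 -3.2089]
```

View pics/w21.png

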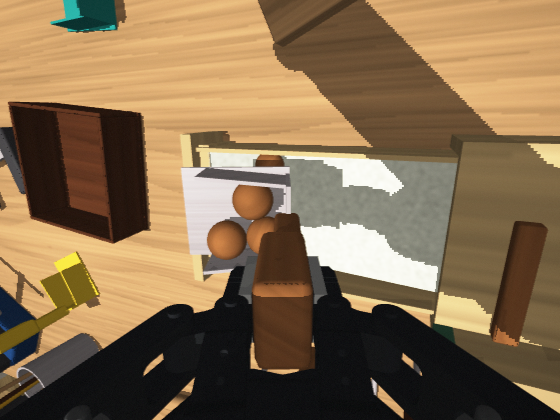

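View pics/t21.png

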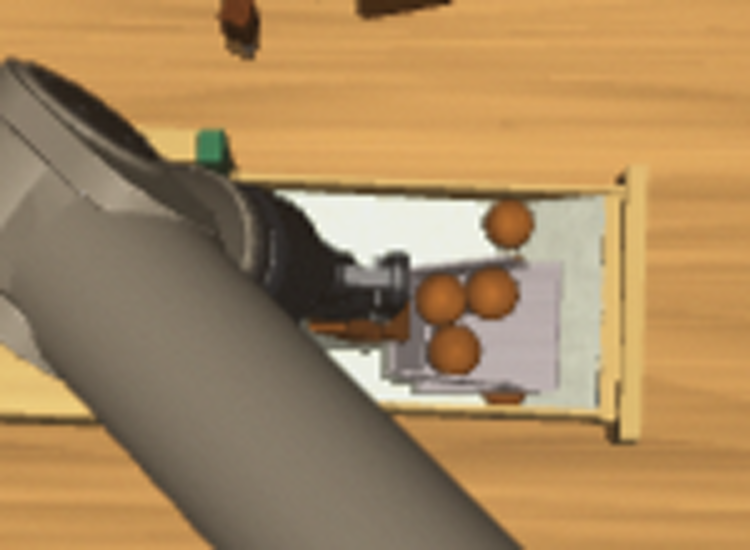

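```bash
cat >> h.py <<'E'
BIN=np.array([.4218,-.2945])
def dump():
    c=BIN
    def m(y,z,th,v): 
        p,o=tool(D(-92),D(th),LIP,[c[0],c[1]+y,z]); r.movel(p,o,v=v)
    m(.03,.15,20,.22); m(.015,.09,20,.15); m(.01,.065,-8,.05); m(.01,.055,-25,.05); m(.01,.055,-38,.06); r.dwell(.5)
def undump():
    c=BIN
    p,o=tool(D(-92),D(-5),LIP,[c[0],c[1]+.02,.14]); r.movel(p,o,v=.2)
E
python3 - <<'E'
from h import *
np.set_printoptions(precision=4,suppress=True)
t=r.snapshot('top'); crop(t['frame'],340,210,440,300,6,'t22.png')
E
```

View pics/t22.png

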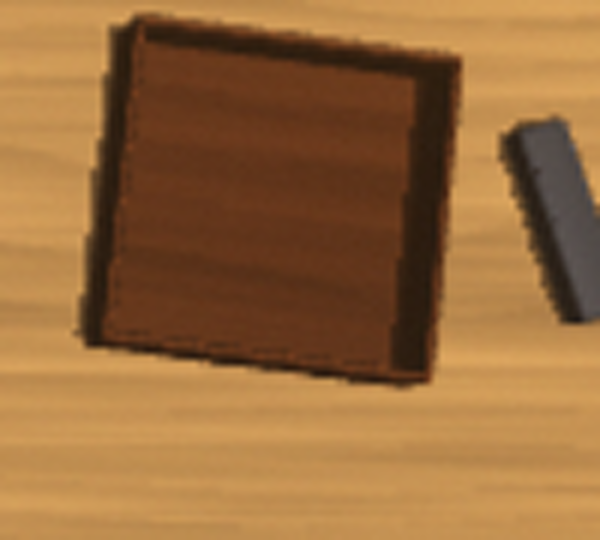

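```bash
python3 - <<'E'
from h import *
np.set_printoptions(precision=4,suppress=True)
t=r.snapshot('top')
T=lambda x,y:(340+(x+.5)/6-.5,210+(y+.5)/6-.5)
q=[plane(t,*T(*b),.06)[:2] for b in((140,15),(461,58),(432,382),(84,342))]; print(q,np.mean(q,0),[np.linalg.norm(q[i]-q[i-1]) for i in range(4)])
print((t['frame'].shape))
E
```

```text
[array([ 0.5383, -0.223 ]), array([ 0.5191, -0.3788]), array([ 0.3623, -0.3607]), array([ 0.3794, -0.1943])] [ 0.4498 -0.2892] [np.float64(0.1614068782612686), np.float64(0.15699321463095908), np.float64(0.15780656423066283), np.float64(0.16733063412210378)]
(420, 560, 3)
```

```bash
sed -i 's/^BIN=.*/BIN=np.array([.450,-.290])/' h.py; python3 - <<'E'
from h import *
np.set_printoptions(precision=4,suppress=True)
dump()
s=r.get_state(); print(s['t'],s['ft_force'])
w=r.snapshot('wrist'); cv2.imwrite('pics/w23.png',w['frame']);
t=r.snapshot('top'); crop(t['frame'],210,160,430,300,3.5,'t23.png')
E
```

```text
62.4917 [-0.4518  0.0013 -2.8559]
```

View pics/w23.png

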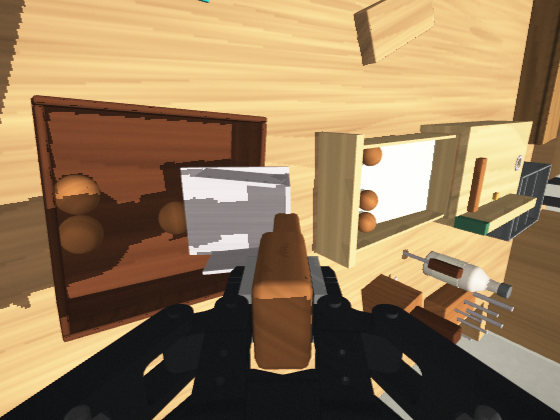

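View pics/t23.png

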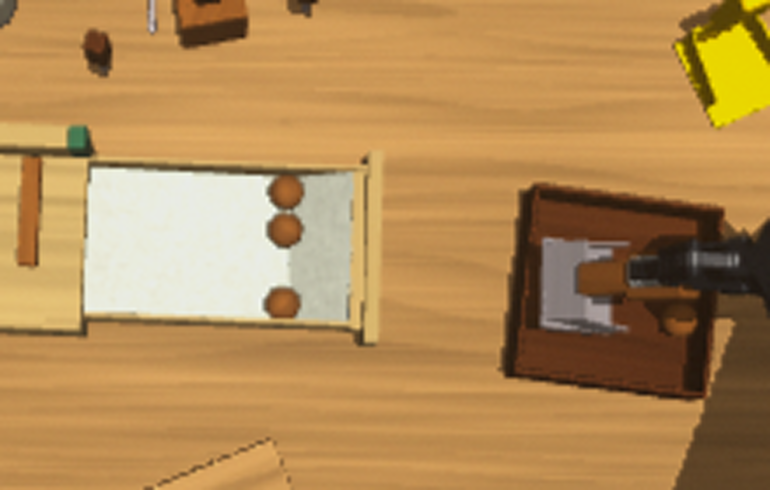

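```bash
python3 - <<'E'
from h import *
np.set_printoptions(precision=4,suppress=True)
undump()
x=.022
go(x,-.235,.13,-5,v=.25); go(x,-.235,.085,-5,v=.12); r.dwell(.3)
w=r.snapshot('wrist'); crop(w['frame'],20,90,330,310,2.5,'w24c.png')
Rs=scoop_R(PSI,D(-5)); L=jig(x,-.235,.085)
print(r.get_state()['t'],[proj(w,L+Rs.apply(np.array(q)-LIP)) for q in([.041,-.036,0],[.041,.036,0])])
E
```

```text
65.625 [array([181.5218, 167.9408]), array([189.9238, 253.8783])]
```

View pics/w24c.png

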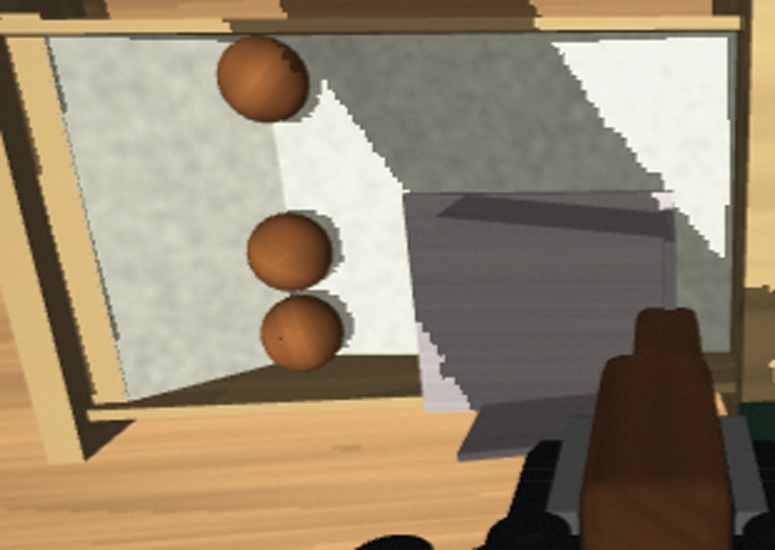

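```bash
python3 - <<'E'
from h import *
np.set_printoptions(precision=4,suppress=True)
w=r.snapshot('wrist'); crop(w['frame'],20,210,220,290,4,'w25c.png')
J=lambda p:np.array([(p-JO)@JX,(p-JO)@JY,p[2]])
for c in((424,396),(200,404)): print('+x wall',J(plane(w,20+c[0]/2.5,90+c[1]/2.5,.065)))
for c in((200,30),): print('-x wall',J(plane(w,20+c[0]/2.5,90+c[1]/2.5,.065)))
print('corner',J(plane(w,20+425/2.5,90+411/2.5,.085)))
for c in((262,80),(290,252),(302,333)): print('ball',J(plane(w,20+c[0]/2.5,90+c[1]/2.5,.0285)))
E
```

```text
+x wall [ 0.0616 -0.2393  0.065 ]
+x wall [ 0.0616 -0.3161  0.065 ]
-x wall [-0.0622 -0.2954  0.065 ]
corner [ 0.0583 -0.235   0.085 ]
ball [-0.0463 -0.293   0.0285]
ball [ 0.0165 -0.2919  0.0285]
ball [ 0.0491 -0.2918  0.0285]
```

View pics/w25c.png

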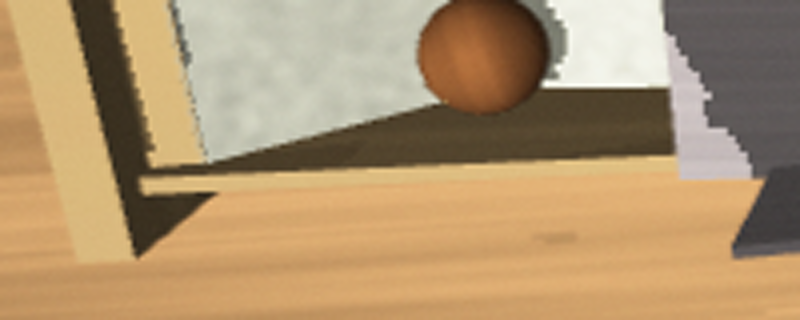

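```bash
python3 - <<'E'
from h import *
np.set_printoptions(precision=4,suppress=True)
x=.019;y=-.235
go(x,y,.085,-5); go(x,y,.05,-5,v=.08); r.dwell(.15); s=r.get_state(); print(s['ft_force'])
if s['ft_force'][2]<1:
    s=go(x,y,floorz(y)-.003,-5,v=.05); r.dwell(.15); s=r.get_state(); print(s['t'],s['ft_force'])
    for dz in(-.004,-.005,-.006):
        go(x,y,floorz(y)+dz,-5,v=.03); r.dwell(.12); f=r.get_state()['ft_force']; print(round(dz,4),f)
        if f[2]>-1.5: break
    if f[2]<8:
        for y in(-.26,-.28,-.292):
            s=go(x,y,floorz(y)+dz+.0005*(y<-.27),-5,v=.045); print(y,s['ft_force'])
        ramp(x)
        s=r.get_state(); print(s['t'],s['ft_force'])
w=r.snapshot('wrist'); cv2.imwrite('pics/w26.png',w['frame']);
t=r.snapshot('top'); crop(t['frame'],210,160,430,300,3.5,'t26.png')
E
```

```text
[-1.2215  0.6285 -2.0521]
67.5667 [ 0.1215 -0.164  -2.5197]
-0.004 [-0.0317 -0.351  -2.9561]
-0.005 [ 1.1031 -0.0084 -1.0264]
-0.26 [ 0.5827 -1.0246  0.8721]
-0.28 [-0.6783 -0.1564 -2.3987]
-0.292 [ 0.6795  0.0027 -1.8813]
ramp 0 [-0.2463  0.2852 -2.7502]
ramp 12 [-0.5806  0.1564 -3.857 ]
ramp 24 [ 0.1374 -0.9019 -2.8581]
ramp 36 [-0.3119 -1.2782 -2.1816]
ramp 44 [-0.0738 -0.4834 -3.2692]
72.85 [ 0.9686  0.0457 -3.6432]
```

View pics/w26.png

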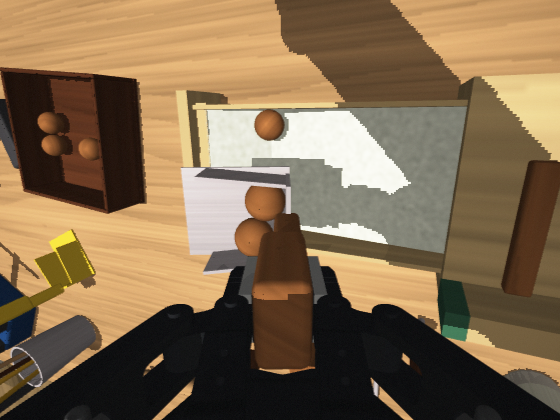

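View pics/t26.png

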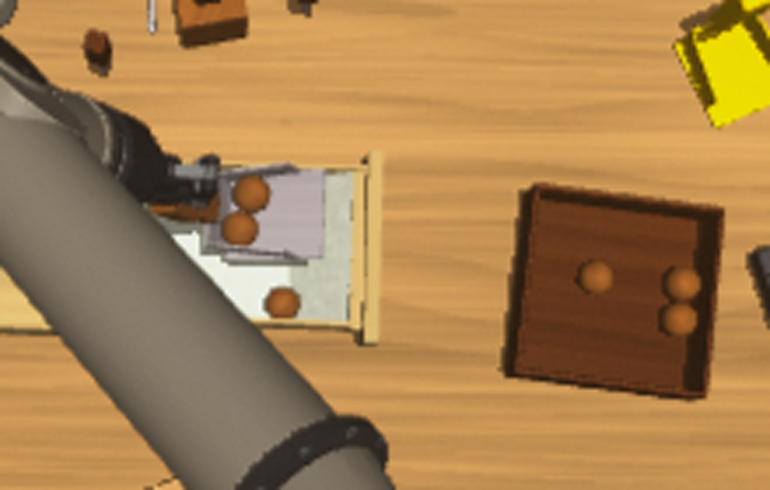

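```bash
cat >> h.py <<'E'
def scoop_pass(x,y=-.235):
    go(x,y,.13,-5,v=.25); go(x,y,.05,-5,v=.1); r.dwell(.15); s=r.get_state(); print(s['ft_force'])
    if s['ft_force'][2]>1: return False
    go(x,y,floorz(y)-.003,-5,v=.05); r.dwell(.15)
    for dz in(-.004,-.005,-.006):
        go(x,y,floorz(y)+dz,-5,v=.03); r.dwell(.12); f=r.get_state()['ft_force']; print(round(dz,4),f)
        if f[2]>-1.5: break
    if f[2]>8: return False
    for y in(-.26,-.28,-.292):
        s=go(x,y,floorz(y)+dz+.0005*(y<-.27),-5,v=.045)
    ramp(x); return True
E
python3 - <<'E'
from h import *
np.set_printoptions(precision=4,suppress=True)
dump(); undump()
t=r.snapshot('top'); crop(t['frame'],210,160,430,300,3.5,'t27.png')
print(scoop_pass(-.021), r.get_state()['t'])
w=r.snapshot('wrist'); cv2.imwrite('pics/w28.png',w['frame']);
t=r.snapshot('top'); crop(t['frame'],210,160,430,300,3.5,'t28.png')
E
```

```text
[-1.4948  0.0992 -2.4513]
-0.004 [ 1.323   0.0097 -3.2187]
-0.005 [-0.0424  0.2094 -0.9755]
ramp 0 [ 0.0256  0.3047 -1.7449]
ramp 12 [-0.2435 -0.3369 -3.3801]
ramp 24 [-0.0138 -0.4163 -3.1921]
ramp 36 [-0.3994 -0.9171 -2.8775]
ramp 44 [-1.2928  0.0418 -2.806 ]
True 87.3167
```

View pics/t28.png

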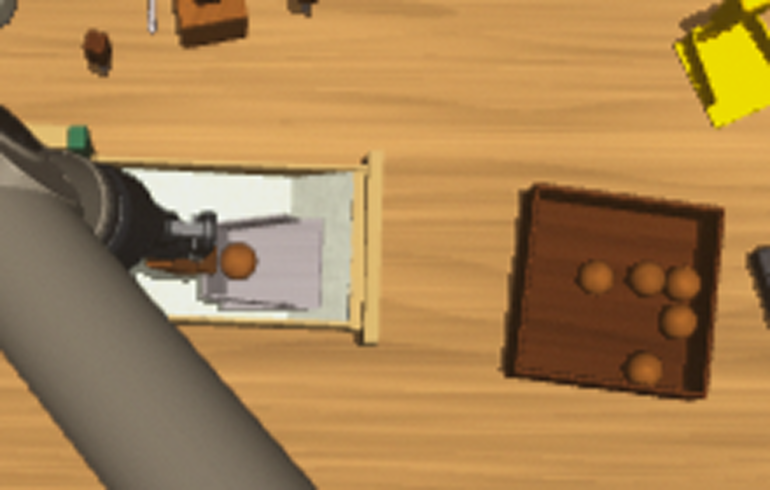

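View pics/w28.png

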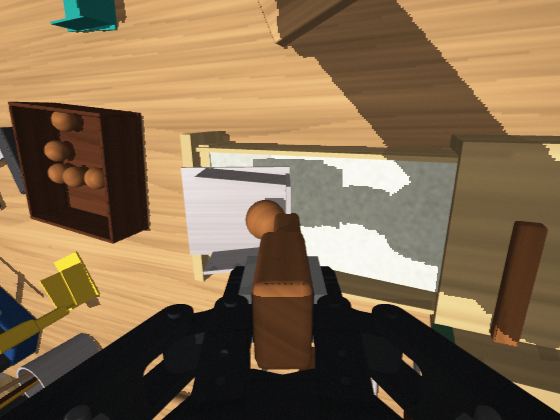

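```bash
python3 - <<'E'
from h import *
np.set_printoptions(precision=4,suppress=True)
dump(); undump()
L=np.array([.635,-.155,0])
f=lambda z,v: r.movel(*tool(D(-90),0,LIP,L+[0,0,z]),v=v)
f(.15,.25); f(.03,.15); f(.004,.06); r.dwell(.2)
for z in (.003,.002,.001,0,-.001,-.002,-.003):
    f(z,.03); r.dwell(.12); s=r.get_state(); print(z,s['ft_force'])
    if s['ft_force'][2]>-1: break
r.move_gripper(.085)
s=r.get_state(); print(s['t'],s['ft_force'])
p=s['tcp_pos']; r.movel(p+[0,0,.16],v=.2)
w=r.snapshot('wrist'); cv2.imwrite('pics/w29.png',w['frame'])
t=r.snapshot('top'); cv2.imwrite('pics/t29.png',t['frame'])
s=r.snapshot('side'); cv2.imwrite('pics/s29.png',s['frame'])
E
```

```text
0.003 [ 0.2323  0.1204 -1.8404]
0.002 [ 0.4619  0.2773 -3.0184]
0.001 [ 0.177  -0.3317 -3.0952]
0 [-0.7649  0.3072  1.5935]
97.8833 [-0.1045  0.685  -0.0917]
```

View pics/t29.png

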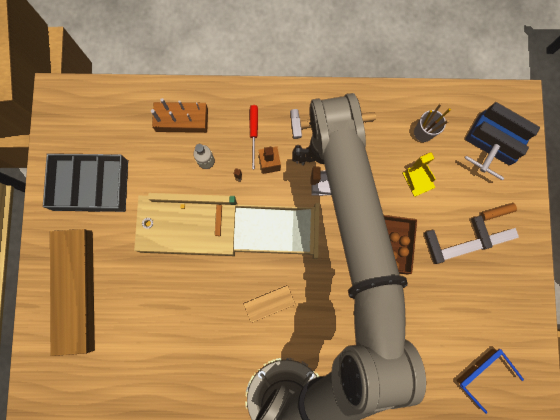

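View pics/w29.png

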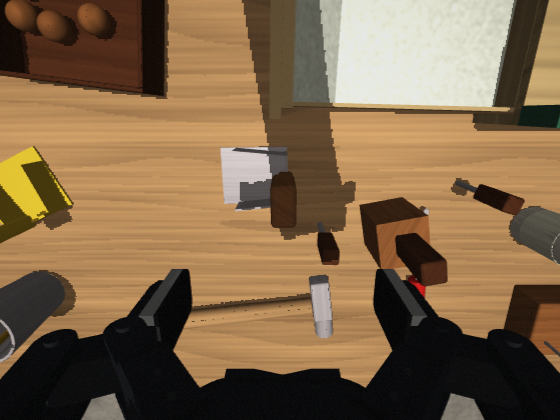

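View pics/s29.png

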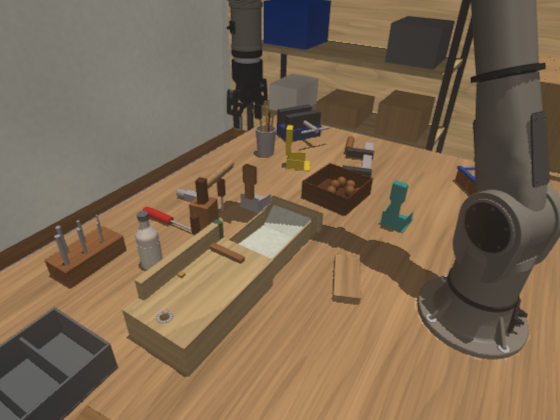

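```bash
python3 - <<'E'
from h import *
np.set_printoptions(precision=4,suppress=True)
o=down(YJ)
# choose flip nearest
def P(y,z): return jig(0,y,z)
best=None
q0=np.array(r.get_state()['joint_pos'])
for a in(YJ,YJ+np.pi):
    q=r.inverse_kinematics(P(-.42,.2),down(a)); 
    if q is not None:
        c=np.abs(np.array(q)-q0).max(); print(a,q,c)
        if best is None or c<best[0]: best=(c,a)
o=down(best[1]); print(best)
r.move_gripper(0); 
r.movep(P(-.42,.22),o)
r.movel(P(-.42,.035),o,v=.15)
s=r.get_state(); print(s['t'],s['tcp_pos'],s['ft_force'])
w=r.snapshot('wrist'); cv2.imwrite('pics/w30.png',w['frame'])
E
```

```text
-0.03316125578789226 [ 0.6004  0.1769 -0.4522  1.9185  0.088   1.0653  0.0785] 1.3132142815977836
3.1084313978019007 [-0.8215  0.3982  1.2789  1.9491 -0.4274  1.1106 -2.5409] 3.9326582371938814
(np.float64(1.3132142815977836), np.float64(-0.03316125578789226))
102.3167 [ 0.48   -0.1389  0.0358] [-0.2461 -0.8596 -0.1066]
```

View pics/w30.png

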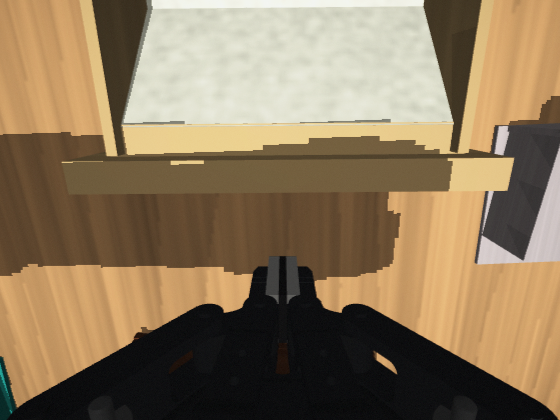

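```bash
python3 - <<'E'
from h import *
np.set_printoptions(precision=4,suppress=True)
o=down(YJ)
P=lambda y,z=.035: jig(0,y,z)
for y in(-.38,-.34,-.28,-.22,-.19,-.175):
    r.movel(P(y),o,v=.08); s=r.get_state(); print(y,s['ft_force'],s['tcp_pos'])
    if s['ft_force'][1]<-20: break
t=r.snapshot('top'); crop(t['frame'],110,160,330,300,3.5,'t31.png'); print(s['t'])
E
```

```text
-0.38 [-0.1    -0.6637  0.3699] [ 0.4806 -0.0989  0.0351]
-0.34 [-0.0764 -1.8789  1.0583] [ 0.4817 -0.0585  0.0349]
-0.28 [-1.9848 -3.1132  0.8944] [0.4834 0.0011 0.0348]
-0.22 [-2.8495 -3.9057  1.6759] [0.4853 0.0606 0.0347]
-0.19 [-2.6339 -4.4802  0.9146] [0.4863 0.0905 0.0347]
-0.175 [-4.0831 -5.5595  1.302 ] [0.4867 0.1046 0.0346]
106.3333
```

View pics/t31.png

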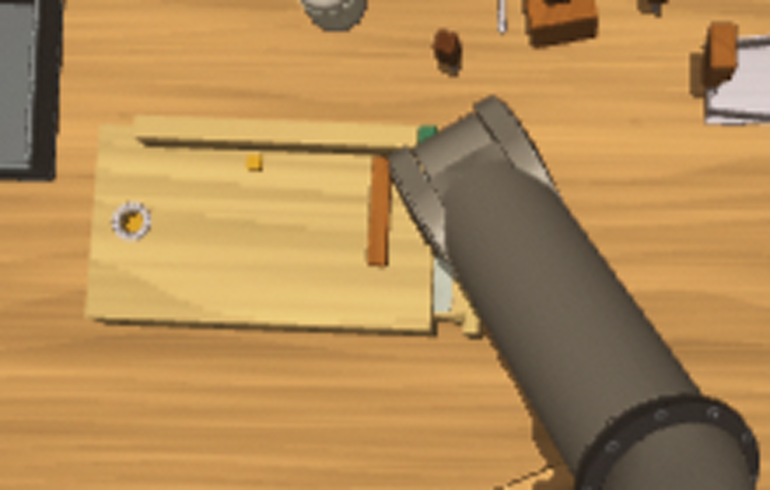

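```bash
python3 - <<'E'
from h import *
np.set_printoptions(precision=4,suppress=True)
o=down(YJ)
P=lambda y,z=.035: jig(0,y,z)
for y in np.arange(-.173,-.13,.0015):
    r.movel(P(y),o,v=.03); r.dwell(.05); s=r.get_state(); print(round(y,4),s['ft_force'][:2],round((s['tcp_pos']-JO)@JY,4))
    if s['ft_force'][1]<-24: break
r.dwell(.3); s=r.get_state(); print(s['t'],s['ft_force'])
E
```

```text
-0.173 [-4.254  -8.6393] -0.1763
-0.1715 [-3.8355 -9.1747] -0.1756
-0.17 [ -3.4997 -11.1678] -0.1748
-0.1685 [ -4.2263 -10.4896] -0.1737
-0.167 [ -3.3245 -11.8701] -0.1725
-0.1655 [ -4.0426 -11.9574] -0.1713
-0.164 [ -4.2582 -13.4645] -0.1702
-0.1625 [-3.9149 -7.2149] -0.1666
-0.161 [-3.8313 -6.6466] -0.164
-0.1595 [-2.8639 -6.9006] -0.1624
-0.158 [-4.3419 -4.4877] -0.1602
-0.1565 [-3.5006 -4.8359] -0.1575
-0.155 [-2.5193 -4.3389] -0.1561
-0.1535 [-2.4738 -4.7676] -0.1547
-0.152 [-3.1551 -4.8411] -0.1532
-0.1505 [-2.6369 -4.1997] -0.1517
-0.149 [-3.4334 -6.4908] -0.151
-0.1475 [-2.3144 -8.627 ] -0.1509
-0.146 [ -3.3728 -12.4672] -0.1509
-0.1445 [ -3.1896 -14.2288] -0.1509
-0.143 [ -4.889 -16.949] -0.1508
-0.1415 [ -5.3645 -19.5671] -0.1508
-0.14 [ -5.3439 -21.5047] -0.1508
-0.1385 [ -5.7461 -24.6213] -0.1508
113.8833 [ -4.8309 -24.3186  11.177 ]
```

```bash
python3 - <<'E'
from h import *
np.set_printoptions(precision=4,suppress=True)
o=down(YJ)
P=lambda y,z=.035: jig(0,y,z)
for y in(-.148,-.152,-.156,-.16,-.17):
    r.movel(P(y),o,v=.03); s=r.get_state(); print(y,s['ft_force'])
r.movel(P(-.22),o,v=.12); r.movel(P(-.24,.25),o,v=.2)
s=r.get_state(); print(s['t'],s['ft_force'])
r.movep([.35,-.05,.35],o); 
print(r.get_state()['t'])
for n in('top','side'):
    d=r.snapshot(n); cv2.imwrite(f'pics/{n}33.png',d['frame'])
    if n=='top': crop(d['frame'],230,140,430,290,4,'t33.png'); crop(d['frame'],120,180,260,270,5.5,'t33b.png')
    else: crop(d['frame'],110,140,390,350,2.8,'s33.png')
E
```

```text
-0.148 [-3.6928 -7.8869  1.7636]
-0.152 [-2.7019 -5.6453  0.4579]
-0.156 [-2.545  -5.486   0.0983]
-0.16 [0.0345 0.2284 0.3461]
-0.17 [ 0.0935 -0.5771  1.2997]
117.4833 [-0.0084 -0.6815 -0.492 ]
118.275
```

View pics/top33.png

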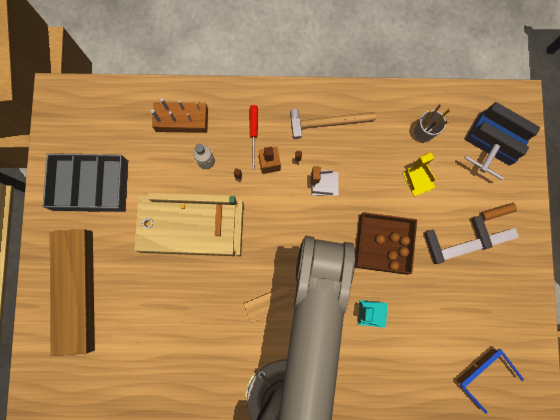

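View pics/s33.png

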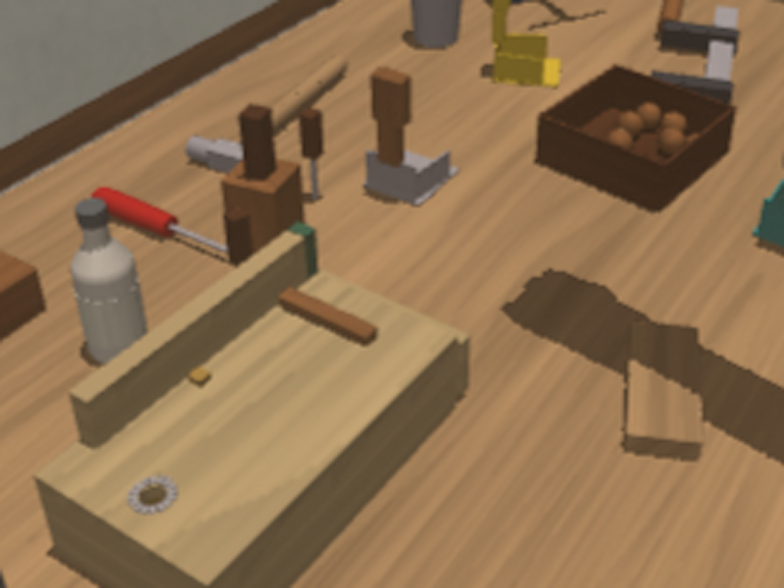

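View pics/t33b.png

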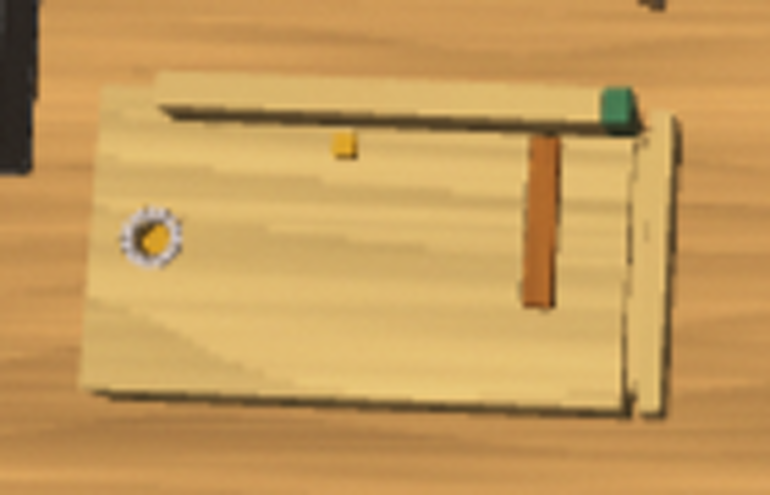

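```bash
python3 - <<'E'
from h import *
d=r.snapshot('top'); crop(d['frame'],290,150,430,290,4.2,'t34.png')
E
```

```text
(no output)
```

View pics/t34.png

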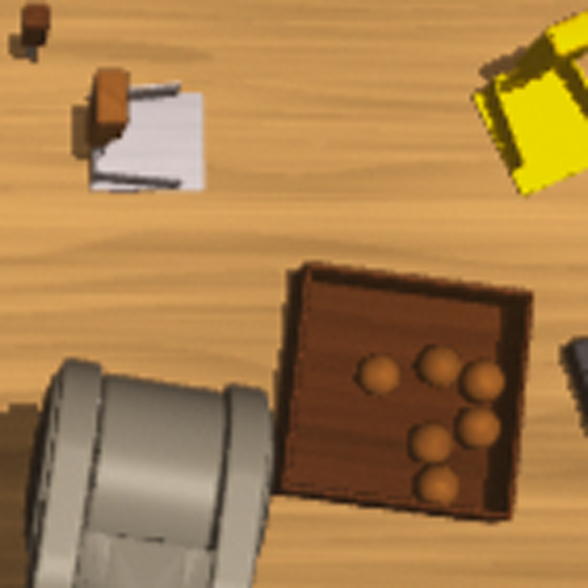

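Six balls are in the upright bin (crop centres from about (380,375) to (483,382) and (437,486)). The scoop lies flat at (150,140), clear of everything.

```bash
python3 - <<'E'
from h import *
print(r.sign_off()); print(r.get_state()['t'])
E
```

```text
the job is handed in; nothing more can be done
None
the job is handed in; nothing more can be done
```

The job is done and handed in at about 118 s of the 210 s allowed; no verdict came back. I tripped the latch with the pin and returned the pin to its stand. Three scoop passes moved all six balls from the tray to the bin (3, 2 and 1). I then pushed the tray shut and set the scoop down flat.

**Last checks:**
- **Balls:** the top view shows six balls in the upright bin. The tray was empty before I shut it.
- **Tray:** I felt the latch snap at about 13 N. The tray then ran to its stop, stayed shut when the fingers withdrew, and looks as it did at the start.
- **Everything else:** the pin is upright in its stand, the scoop is flat on the bench, and the glue bottle and screwdriver look unmoved. The arm is clear of everything.

**What went wrong or disagreed:**
- **Scoop caught the tray wall:** on the first descent it landed on the side wall. The wrist read about 42 N, under the 120 N limit, and the scoop twisted in the grip. I set it down on the bench and gripped it again before any ball was touched.
- **Measurements:** the top and wrist cameras differed by about 3 to 5 mm in y. The tray floor was also about 5 mm lower than I had worked out, so I went by the wrist view and contact forces.
- **Bin moved:** it was knocked about 3 cm aside during the run, so I measured it again before the first tip.

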